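# Make up two switchboard parts kits

## Robot

A 6-joint arm with a two-finger parallel gripper is mounted at the origin on the work surface. World frame = base frame: x ahead of the robot, y to its left, z up, the work surface at z = 0. Lengths are in m, angles in rad, forces in N, time in s.
With the tool pointing down it reaches from about 0.35 to 0.875 m from the base axis. Payload 4.2 kg.
Tool frame: the origin (TCP) lies between the finger pads; the fingertips stand ctrl.tip_reach ahead of it and the grasp point (between the pads) lies 3 mm ahead of it (ctrl.tip_reach is the distance from the TCP to the fingertips, in m); z points along the fingers, y is the direction in which the jaws open and shut (so a half turn about z gives the same grasp; the last joint's range is limited). The gripper opens to 85 mm and grips with 20 to 120 N. Pads are 22 mm wide; open, the fingers measure 114 mm over their backs; the gripper's body (76 mm by 85 mm) begins 54 mm behind the grasp point. The pads swing forward as they close: fully open they stand 13 mm farther back than shut.
Start: joints at [-0.989, 0.385, 0.008, 0, -1.194, -0.259], TCP at [0.198, -0.593, 0.218] pointing down, gripper open.
Joint ranges: [-3.14, 3.14], [-1.21, 2.06], [-1.07, 1.41], [-3.16, 2.05], [-2.99, -0.16], [-3.1, 3.1]. Speed limits (rad/s): [2.79, 2.79, 3.14, 3.14, 3.14, 3.14].

## Interface

Orientations are given as a unit quaternion [x, y, z, w].
In Python, from rig import ctrl gives the robot as it stands.
- The arm moves only by the shell command python3 -m inch 'ROWS' [FORCE]. ROWS is JSON, a list of rows, each a list of 3 entries, a list of its own where there are three numbers: the turn, a rotation vector about the tool's x, y, z in degrees, then the shift along the tool's x, y, z in mm, then the opening, from 0 (shut) to 1 (fully open). A call has exactly 5 rows; each row shifts and turns the pose as measured when the row begins, along the tool's axes as they then stand; what a row does not reach is not made up. A row lasts 1/8 s, in which the tool goes at most 62.5 mm and 10.7 degrees, less where a joint would pass 70% of its speed; a pose out of reach is approached as far as the arm can. A call is refused whole if a number of a shift passes 62.5 or a number of a turn 10.7, either way. A call with a gripper value outside its range is refused whole. The fingers move at their own pace and stop on an object; FORCE is the grip in N (left out, the last holds). Time passes only in rows, so rows that do not move let the fingers close, or fill a call up. It gives the time, the measured TCP pose, the force and the opening at its end, in the units of the state.
- ctrl.state(): the state, without advancing time (a new reading comes with each control period).
- ctrl.camera(name): name is "scene" or "top"; returns a dict with "color" (400x640x3 uint8, red, green, blue), "intrinsics" (3x3 intrinsics, pixels), "D" ([k1, k2, p1, p2, k3] as OpenCV has them; the pictures are not rectified), "R" (3x3) and "t" (3): a world point X has camera coordinates R X + t. Camera axes: x right, y down, z forward; pixel columns grow to the right and rows downward; lengths in m; the calibration is good to about 2 mm. A picture is of the moment at which its call begins. There is no depth.
- ctrl.finish_job(): hands the job in, once; it reports no verdict.
The state is a dict: "clock": time; "qpos": joint angles; "qvel": joint speeds; "effort": joint torques, N m; "ee_pos": TCP position; "ee_rot": TCP orientation; "ft_force": force on the tool from outside, world axes, zero at the start; "moment": the same for the moment, N m; "finger_gap": finger opening in m.
Only numpy, scipy, OpenCV 4.12 (cv2) and the standard library are available. Lean on these libraries where they do the work, as an engineer would, in place of code of your own. Each camera call takes 0.05 s, during which the arm holds its last target.

## Task

Make up two switchboard kits from the parts laid out on the cardboard: in the blue tray, for the pump starter, the dark contactor in the wide pocket, the single-pole breaker in the narrow slot and the red mushroom stop button in the small pocket; in the orange tray, for the lighting board, the three-pole breaker in the wide pocket and the green-fronted timer in the narrow slot. Set each part down, not dropped, upright on the pocket floor with its front up as it stands now. Leave the green push button, the tape measure and the screwdriver where they are.

Things in the scene. Friction and masses are not known exactly. Their poses are not given: they have to be found in the camera images.
- contactor_mid (a point): Contactor, charcoal body with a mid-grey front cover, 45 mm wide (x), 75 mm long (y), 85 mm high (small white flag to 90 mm); 0.35 kg. Ends are lower (52 mm); the middle 50 mm of its length rises to 85 mm, 45 mm wide: grip across x there. Point at its middle, 42.5 mm above its underside; x across, y along, z up. Stands front up; either end may face either way.
- breaker1_mid (a point): Single-pole breaker, light grey, one blue toggle, 18 mm wide (x), 85 mm long (y), 70 mm high with the toggle; 0.12 kg. Ends are 44 mm high; the middle 45 mm of its length rises to 62 mm: grip across x there. Point at its middle, 35 mm above its underside; x across, y along, z up. Stands front up; either end may face either way.
- breaker3_mid (a point): Three-pole breaker, light grey, three blue toggles tied by a bar, 54 mm wide (x), 85 mm long (y), 70 mm high with the toggles; 0.35 kg. Ends are 44 mm high; the middle 45 mm of its length rises to 62 mm: grip across x there. Point at its middle, 35 mm above its underside; x across, y along, z up. Stands front up; either end may face either way.
- timer_mid (a point): Timer relay, dark body with green raised front and two white dials, 22 mm wide (x), 85 mm long (y), 70 mm high; 0.10 kg. Ends are 44 mm high; the middle 55 mm of its length rises to 64 mm: grip across x there. Point at its middle, 35 mm above its underside; x across, y along, z up. Stands front up; either end may face either way.
- stop_mid (a point): Stop button with red mushroom head of 40 mm diameter from 67 to 85 mm above its underside, yellow collar (33 mm diameter, 54 to 62 mm), round neck, and a rectangular black contact block 30 mm (x) by 42 mm (y), 38 mm high, on which it stands upright; 0.10 kg. Lift it by the head. Point on its axis, 42.5 mm above its underside (half-way up); z up; the block's sides lie along x and y.
- tray_blue: Blue kit tray 228 x 129 mm (x by y), fixed; origin under its centre on the bench. Grey foam and rim 31 mm high; 3 pockets with blue floors 5 mm above the bench, centred at y = 0, 24 mm of foam between: wide pocket at x = -67 mm, 70 x 101 mm (x by y); narrow slot at x = +12 mm, 40 x 101 mm; small pocket at x = +79 mm, 46 x 58 mm. +x points away from the robot (within 0.15 rad).
- tray_orange: Orange kit tray 228 x 129 mm (x by y), fixed; origin under its centre on the bench. Grey foam and rim 31 mm high; 3 pockets with orange floors 5 mm above the bench, centred at y = 0, 24 mm of foam between: wide pocket at x = -67 mm, 70 x 101 mm (x by y); narrow slot at x = +12 mm, 40 x 101 mm; small pocket at x = +79 mm, 46 x 58 mm. +x points away from the robot (within 0.15 rad).
- spare: Green push button, flush green cap with steel collar on the same black contact block (30 x 42 mm), 65 mm high, standing among the parts; origin under its centre. Not in either kit: leave it.
- tape_mid (a point): Tape measure, black and yellow, 62 x 70 x 35 mm, lying on the bench beyond the parts; point at its centre. Leave it.
- driver: Screwdriver with red handle, 200 mm long along its x (handle towards -x), lying on the bench beyond the parts. Leave it.
Mind the look-alikes: they are no part of the job. Leave any purple or yellow look-alike of the part that bears breaker1_mid alone.

How it is judged:
At the end, for the whole second after the job is handed in: Blue tray: contactor, single-pole breaker and stop button; orange tray: three-pole breaker and timer, each in its own pocket as told (centre within 12 to 16 mm of the pocket centre along each tray axis), on the floor within 4 mm, upright within 0.1 rad, released and at rest (x of contactor_mid in the frame of tray_blue between -0.082 and -0.052 m and y of contactor_mid in the frame of tray_blue between -0.016 and 0.016 m and z of each of contactor_mid, stop_mid in the frame of tray_blue below 0.0515 m and angle between each of contactor_mid, breaker1_mid, stop_mid, breaker3_mid, timer_mid's own z axis and vertical below 0.1 rad and linear speed of each of contactor, breaker1, stop, breaker3, timer below 0.02 m/s and contact force between the fingers and contactor below 0.1 N and x of breaker1_mid in the frame of tray_blue between -0.002 and 0.026 m and y of breaker1_mid in the frame of tray_blue between -0.012 and 0.012 m and z of breaker1_mid in the frame of tray_blue below 0.044 m and contact force between the fingers and breaker1 below 0.1 N and x of stop_mid in the frame of tray_blue between 0.067 and 0.091 m and y of stop_mid in the frame of tray_blue between -0.012 and 0.012 m and contact force between the fingers and stop below 0.1 N and x of breaker3_mid in the frame of tray_orange between -0.079 and -0.055 m and y of breaker3_mid in the frame of tray_orange between -0.012 and 0.012 m and z of each of breaker3_mid, timer_mid in the frame of tray_orange below 0.044 m and contact force between the fingers and breaker3 below 0.1 N and x of timer_mid in the frame of tray_orange between -0.002 and 0.026 m and y of timer_mid in the frame of tray_orange between -0.012 and 0.012 m and contact force between the fingers and timer below 0.1 N); the robot touches nothing.
It fails at once if the green push button is moved by more than 20 mm (distance of spare from where it was at the start of the episode above 0.02 m).
It fails at once if the tape measure is moved by more than 20 mm (distance of tape_mid from where it was at the start of the episode above 0.02 m).
It fails at once if the screwdriver is moved by more than 20 mm (distance of driver from where it was at the start of the episode above 0.02 m).
It fails at once if a part is dropped: it falls freely from more than about 40 mm above where it would stand ((height (world z) of contactor_mid above 0.0875 m and contact force between contactor and anything else below 0.02 N and linear speed of contactor above 0.3 m/s) or (height (world z) of breaker1_mid above 0.08 m and contact force between breaker1 and anything else below 0.02 N and linear speed of breaker1 above 0.3 m/s) or (height (world z) of stop_mid above 0.0875 m and contact force between stop and anything else below 0.02 N and linear speed of stop above 0.3 m/s) or (height (world z) of breaker3_mid above 0.08 m and contact force between breaker3 and anything else below 0.02 N and linear speed of breaker3 above 0.3 m/s) or (height (world z) of timer_mid above 0.08 m and contact force between timer and anything else below 0.02 N and linear speed of timer above 0.3 m/s)).
It also fails if it takes over 120 s, if anything falls off the work surface, if the arm or the gripper's body presses on something with over 40 N, if the wrist force passes 120 N, or if a joint passes its speed limit or range.

## Working session

There is one attempt and no reset: what is moved stays moved. The work goes in short steps, Python scripts to look and compute and a shell command to move; the robot and the scene stay as the last step left them, time stands still between calls to the robot, and variables do not carry over. Pictures are saved under pics/ and viewed, and the job is handed in when it is done.

```bash
mkdir -p pics; ls
python3 - <<'E'
from rig import ctrl
import cv2
print(ctrl.state(), ctrl.tip_reach)
for n in("scene","top"):
    c=ctrl.camera(n); cv2.imwrite(f"pics/{n}0.png",c["color"][:,:,::-1])
    print(n,c["intrinsics"],c["D"],c["R"],c["t"])
E
```

```text
pics
{'clock': 0.0, 'qpos': array([-9.89360609e-01,  3.85556585e-01,  6.61197810e-03, -4.85269674e-04,
       -1.19401208e+00, -2.58594163e-01]), 'qvel': array([ 0.00065793, -0.0022294 , -0.00038753,  0.00055003, -0.00327283,
       -0.0008286 ]), 'effort': array([-1.51022534e-03, -3.92291164e+01,  1.88400882e+01,  4.18626577e+00,
       -4.69657636e-03,  7.15818743e-06]), 'ee_pos': array([ 0.1980991 , -0.59211894,  0.21691823]), 'ee_rot': array([-1.60632224e-01,  9.87013714e-01,  1.07825300e-03, -2.34552176e-04]), 'ft_force': array([-0.48623288,  0.59121286, -0.14059565]), 'moment': array([-0.01268082, -0.04806321,  0.05032692]), 'finger_gap': 0.08521768343390539} 0.022
scene [[418.89553096   0.         322.91118379]
 [  0.         418.89553096 192.55335312]
 [  0.           0.           1.        ]] [-0.06869877  0.          0.          0.          0.        ] [[-0.80811589  0.58896162 -0.00853991]
 [ 0.32894113  0.4392192  -0.83599296]
 [-0.48861687 -0.67838832 -0.54867371]] [ 0.48756241 -0.13522551  1.1976969 ]
top [[443.56252068   0.         322.4606047 ]
 [  0.         443.56252068 199.7541001 ]
 [  0.           0.           1.        ]] [-0.07452872  0.          0.          0.          0.        ] [[-0.02986059 -0.99918858 -0.02702824]
 [-0.98217125  0.03435153 -0.18482319]
 [ 0.18560168  0.02102743 -0.98240005]] [0.02856238 0.5825791  0.8531987 ]
```

View pics/top0.png

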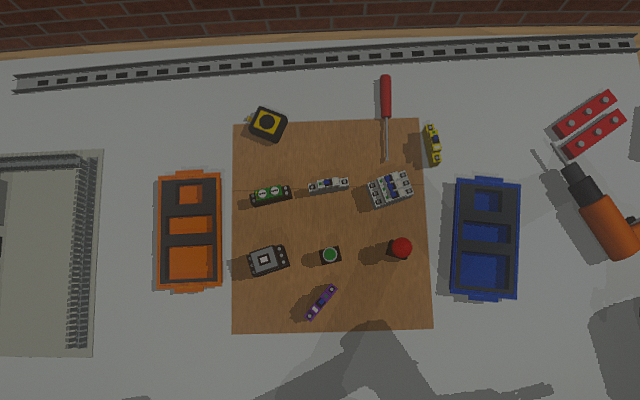

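View pics/scene0.png

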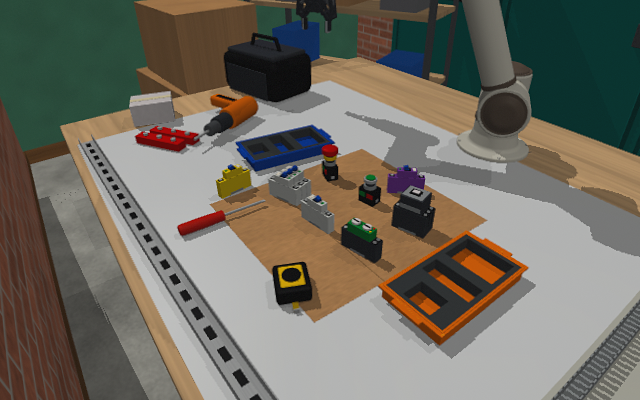

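The top view shows these candidates. For the single-pole breaker: grey with a blue toggle (328,185), yellow look-alike (432,145), purple look-alike (321,302) and the three-pole (390,188). Red and round: stop (400,247), green button (330,255). Dark bodies: contactor (268,260), timer (271,193). By description I take the grey one at (328,185). Next are close crops.

```bash
cat > h.py <<'E'
from rig import ctrl
import numpy as np, cv2
def cam(n): return ctrl.camera(n)
def w(c,u,v,z):
    p=cv2.undistortPoints(np.array([[[u,v]]],float),c["intrinsics"],np.array(c["D"]))[0,0]
    R=np.array(c["R"]);t=np.array(c["t"]);d=R.T@np.array([p[0],p[1],1]);o=-R.T@t
    return o+d*(z-o[2])/d[2]
def proj(c,X):
    r=cv2.Rodrigues(np.array(c["R"]))[0]
    return cv2.projectPoints(np.array(X,float).reshape(-1,1,3),r,np.array(c["t"],float),c["intrinsics"],np.array(c["D"]))[0][:,0]
def crop(c,x0,y0,x1,y1,s,name,segs=()):
    im=np.ascontiguousarray(c["color"][y0:y1,x0:x1,::-1]); im=cv2.resize(im,None,fx=s,fy=s,interpolation=cv2.INTER_CUBIC)
    for P,col in segs:
        q=((proj(c,P)+.5-[x0,y0])*s).astype(int); cv2.polylines(im,[q.reshape(-1,1,2)],True,col,1,cv2.LINE_AA)
    cv2.imwrite("pics/"+name,im)
def rect(x,y,a,lx,ly,z,ox=0,oy=0):
    c,s=np.cos(a),np.sin(a)
    return [[x+c*(i*lx/2+ox)-s*(j*ly/2+oy),y+s*(i*lx/2+ox)+c*(j*ly/2+oy),z] for i,j in((-1,-1),(1,-1),(1,1),(-1,1))]
E
python3 - <<'E'
from h import *
c=cam("top")
crop(c,235,160,435,310,4,"parts.png")
crop(c,145,160,235,300,4,"or.png");crop(c,440,170,530,305,4,"bl.png")
E
```

```text
(no output)
```

View pics/parts.png

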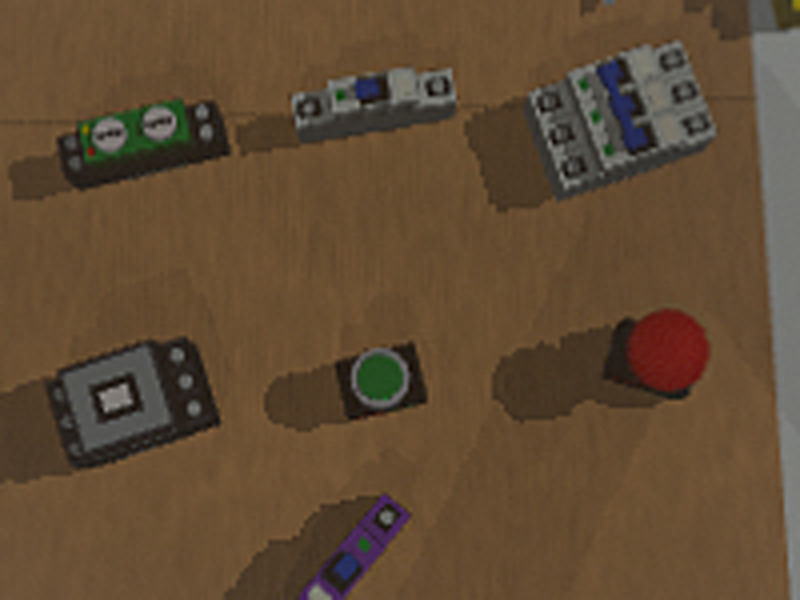

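View pics/or.png

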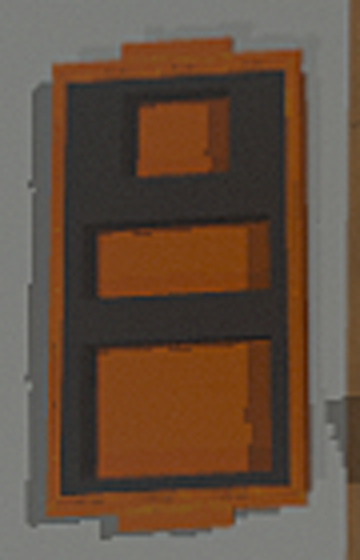

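View pics/bl.png

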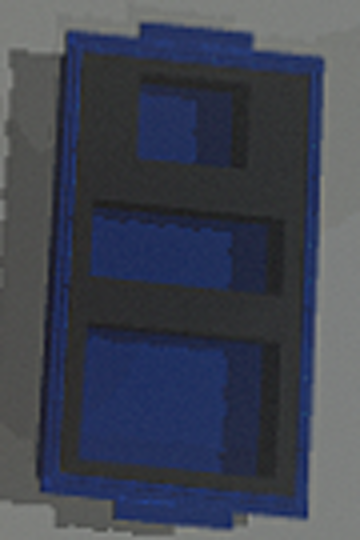

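The crops confirm the grey single-pole breaker at crop (374,97) with one blue toggle. The three-pole is at (622,118), the timer at (143,143), the contactor at (133,402), the stop at (668,350) and the green spare at (380,380). Both trays have the small pocket at the top and the wide one at the bottom. Next I work out poses and check them with overlays.

Run:
```python
from h import *
c=cam("top"); f=lambda u,v,z,o=(235,160):w(c,o[0]+u/4-.5,o[1]+v/4-.5,z)[:2]*1000
def box(n,P,z,o=(235,160)):
    Q=np.array([f(u,v,z,o) for u,v in P]) # TL TR BR BL
    m=Q.mean(0); e=((Q[0]+Q[3])-(Q[1]+Q[2]))/2; g=((Q[0]+Q[1])-(Q[2]+Q[3]))/2
    print(n,m.round(1),'L',np.linalg.norm(e).round(1),'W',np.linalg.norm(g).round(1),'yaw',np.degrees(np.arctan2(-e[0],e[1])).round(1),np.degrees(np.arctan2(g[1],g[0])).round(1))
box('orange',[(53,63),(301,50),(307,505),(48,515)],.031,(145,160))
box('blue',[(66,30),(322,57),(307,518),(40,490)],.031,(440,170))
box('b1',[(292,95),(450,69),(455,98),(298,124)],.044)
box('timer',[(58,142),(213,102),(227,140),(75,176)],.044)
box('b3',[(527,96),(680,42),(715,130),(560,188)],.044)
box('cont top',[(57,378),(150,343),(172,430),(75,462)],.085)
box('cont end',[(48,382),(190,338),(217,418),(75,468)],.052)
print('stop',f(668,350,.085),'spare',f(380,378,.065))
```

```text
orange [534.7 294.5] L 136.6 W 241.0 yaw 0.9 1.4
blue [ 498.  -325.6] L 137.0 W 240.6 yaw -8.1 -7.9
b1 [619.   -2.5] L 83.2 W 15.8 yaw 7.5 8.6
timer [600.2 118.3] L 82.4 W 21.0 yaw 12.2 22.3
b3 [ 605.3 -130.4] L 85.9 W 50.6 yaw 18.2 17.1
cont top [462.1 128.2] L 48.8 W 42.6 yaw 17.7 12.8
cont end [464.5 123.8] L 75.2 W 44.0 yaw 16.6 17.6
stop [ 479.12832405 -141.1220551 ] spare [471.57543866  -1.20839158]
```

```bash
cat > ov.py <<'E'
from h import *
import math
D=math.radians
PO={'or':(.5347,.2945,D(1.1)),'bl':(.498,-.3256,D(-8)),'b1':(.619,-.0025,D(8)),'ti':(.6002,.1183,D(12.5)),'b3':(.6053,-.1304,D(17.8)),'co':(.4638,.125,D(16.8)),'st':(.479,-.141,D(17))}
def segs(PO=PO):
    Y=(0,255,255);M=(255,0,255);C=(255,255,0);S=[]
    for k in('or','bl'):
        S+=[(rect(*PO[k],.228,.129,.031),M)]
        for ox,lx,ly in((-.067,.07,.101),(.012,.04,.101),(.079,.046,.058)): S+=[(rect(*PO[k],lx,ly,.031,ox),Y),(rect(*PO[k],lx,ly,.005,ox),C)]
    for k,lx,ly,ze,zm,lm in(('b1',.018,.085,.044,.062,.045),('ti',.022,.085,.044,.064,.055),('b3',.054,.085,.044,.062,.045),('co',.045,.075,.052,.085,.05)):
        S+=[(rect(*PO[k],lx,ly,ze),Y),(rect(*PO[k],lx,lm,zm),M)]
    x,y,a=PO['st']; S+=[(rect(x,y,a,.03,.042,.038),Y),([[x+.02*np.cos(q),y+.02*np.sin(q),.076] for q in np.arange(0,6.28,.2)],M)]
    return S
def show(c,tag,S):
    crop(c,235,160,435,310,4,tag+"p.png",S)
    crop(c,145,160,235,300,4,tag+"o.png",S);crop(c,440,170,530,305,4,tag+"b.png",S)
if __name__=="__main__":
    import sys
    t=sys.argv[1]; S=segs(); show(cam("top"),t,S)
    a=[cv2.imread(f"pics/{t}{k}.png") for k in 'ob']; a=[cv2.copyMakeBorder(i,0,560-i.shape[0],0,10,0) for i in a]
    cv2.imwrite(f"pics/{t}t.png",np.hstack(a))
    c=cam("scene");crop(c,205,120,535,350,2.4,t+"s.png",S)
E
python3 ov.py a
```

```text
(no output)
```

View pics/ap.png

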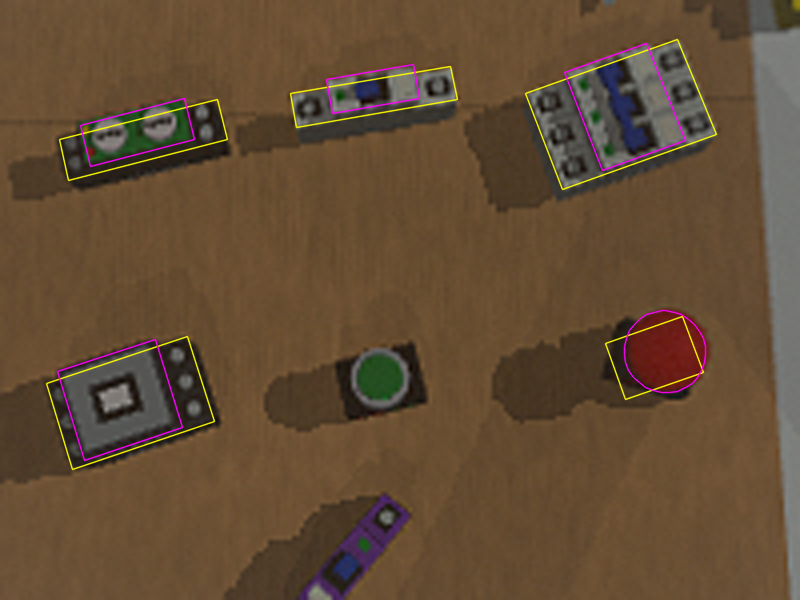

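View pics/at.png

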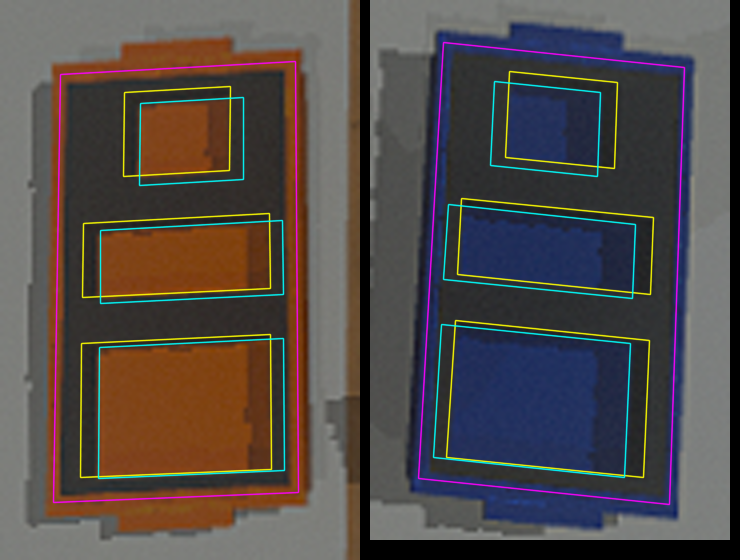

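View pics/as.png

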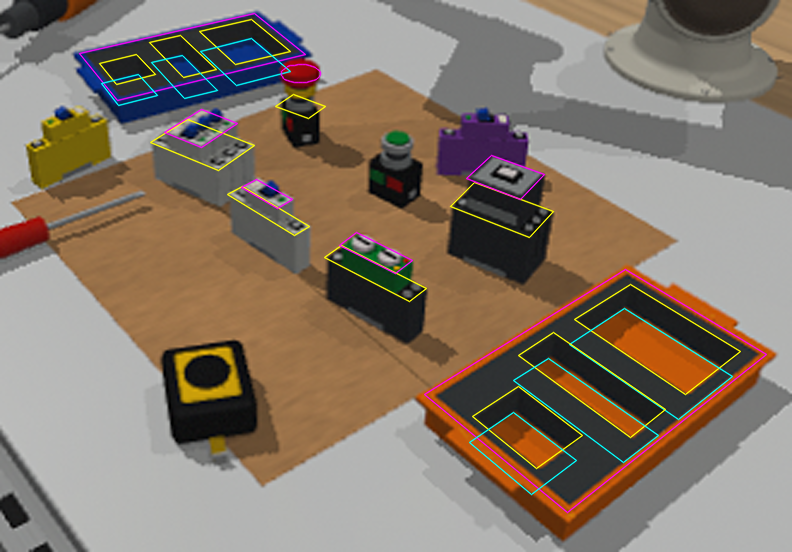

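```bash
sed -i "s/'st':.*}/'st':(.479,-.1425,D(-18))}/" ov.py
python3 - <<'E'
from ov import *
c=cam("top");S=segs();crop(c,375,225,425,270,12,"st.png",S)
c=cam("scene");crop(c,310,140,350,185,12,"st2.png",S)
a=cv2.imread("pics/st.png");b=cv2.imread("pics/st2.png");h=540
cv2.imwrite("pics/st3.png",cv2.resize(np.hstack([a,b]),None,fx=.7,fy=.7))
E
```

```text
(no output)
```

View pics/st3.png

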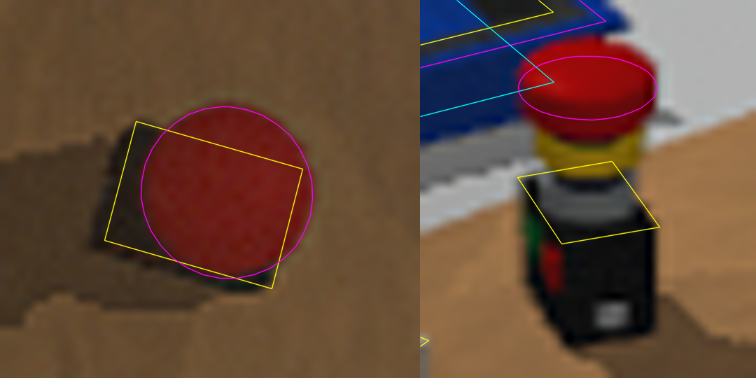

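The stop overlay fits with block yaw ≈ -18°. The other wireframes match to about 1 mm in both cameras. Next is a helper for the required shifts.

```bash
cat > go.py <<'E'
# usage: go.py part|tray:x yawfrom  -> remaining move
import sys
from ov import *
from scipy.spatial.transform import Rotation as Ro
def go(x,y,z,a):
    s=ctrl.state(); R=Ro.from_quat(s["ee_rot"])
    yv=-np.array([np.cos(a),np.sin(a),0]);zv=np.array([0,0,-1.]);T=Ro.from_matrix(np.c_[np.cross(yv,zv),yv,zv])
    d=np.array([x,y,z])*1000-s["ee_pos"]*1000
    print("turn",(R.inv()*T).as_rotvec(degrees=True).round(1),"shift now-axes",R.inv().apply(d).round(1),"final-axes",T.inv().apply(d).round(1),"F",np.round(s["ft_force"],1),"gap",round(s["finger_gap"]*1000,1),"t",round(s["clock"],2),"q",np.round(s["qpos"],2)[[0,5]])
H={'b1':.054,'ti':.054,'b3':.054,'co':.070,'st':.079}
SL={'w':-.067,'n':.012,'s':.079}
k=sys.argv[1]; z=float(sys.argv[2]) # z: height of underside above bench
part=k[:2]
if len(k)==2: x,y,a=PO[k]
else:
    x,y,a=PO[k[3:5]]; o=SL[k[6]]; x+=o*np.cos(a); y+=o*np.sin(a)
go(x,y,z+H[part],a)
E
python3 go.py st 0.1; python3 go.py st 0; python3 go.py st-bl-s 0.005
```

```text
turn [  0.    0.  -53.5] shift now-axes [-409.   337.8   39. ] final-axes [-514.8 -127.9   38.9] F [-0.4  0.4 -0.3] gap 85.4 t 0.4 q [-0.99 -0.26]
turn [  0.    0.  -53.5] shift now-axes [-409.   337.8  139. ] final-axes [-514.8 -127.9  138.9] F [-0.4  0.4 -0.3] gap 85.4 t 0.4 q [-0.99 -0.26]
turn [  0.    0.  -63.5] shift now-axes [-439.7  122.9  133.9] final-axes [-306.1 -338.7  133.9] F [-0.4  0.4 -0.3] gap 85.4 t 0.4 q [-0.99 -0.26]
```

```bash
python3 -m inch '[[[0,0,-10.7],[0,0,0],1],[[0,0,-10.7],[0,0,0],1],[[0,0,-10.7],[0,0,0],1],[[0,0,-10.7],[0,0,0],1],[[0,0,-10.7],[0,0,0],1]]' 40; python3 go.py st 0.1
```

```text
clock: 1.02
ee_pos: [0.1982, -0.5924, 0.2177]
ee_rot: [-0.591, 0.806, 0.0, 0.0]
ft_force: [0.9, 0.3, -0.2]
finger_gap: 0.0854
turn [0.  0.  0.5] shift now-axes [-513.5 -132.7   39. ] final-axes [-514.7 -128.    38.7] F [ 0.9  0.3 -0.2] gap 85.4 t 1.02 q [-0.99  0.68]
```

```bash
python3 -m inch '[[[0,0,0],[-58,-15,0],0.8],[[0,0,0],[-58,-15,0],0.8],[[0,0,0],[-58,-15,0],0.8],[[0,0,0],[-58,-15,0],0.8],[[0,0,0],[-58,-15,0],0.8]]'; python3 go.py st 0.1
```

```text
clock: 1.65
ee_pos: [0.3597, -0.3351, 0.217]
ee_rot: [-0.589, 0.808, -0.001, 0.0]
ft_force: [1.3, -0.2, 0.9]
finger_gap: 0.0683
turn [-0.1 -0.   0.1] shift now-axes [-219.9  -54.5   38. ] final-axes [-220.  -54.   38.] F [ 1.3 -0.2  0.9] gap 68.3 t 1.65 q [-0.42  0.11]
```

```bash
python3 -m inch '[[[0,0,0],[-55,-14,8],0.8],[[0,0,0],[-55,-14,8],0.8],[[0,0,0],[-55,-14,8],0.8],[[0,0,0],[-55,-12,8],0.8],[[0,0,0],[0,0,0],0.8]]'; python3 go.py st 0.0
```

```text
clock: 2.28
ee_pos: [0.4841, -0.1325, 0.1864]
ee_rot: [-0.591, 0.806, -0.003, 0.002]
ft_force: [-0.1, 0.9, -0.5]
finger_gap: 0.0683
turn [-0.4  0.   0.5] shift now-axes [ 11.1   2.7 107.3] final-axes [ 11.1   1.8 107.4] F [-0.1  0.9 -0.5] gap 68.3 t 2.27 q [ 0.06 -0.37]
```

```bash
python3 -m inch '[[[0,0,0],[11,2,0],0.8],[[0,0,0],[0,0,30],0.8],[[0,0,0],[0,0,30],0.8],[[0,0,0],[0,0,20],0.8],[[0,0,0],[0,0,0],0.8]]'; python3 go.py st 0.0
```

```text
clock: 2.9
ee_pos: [0.4767, -0.1492, 0.1064]
ee_rot: [-0.588, 0.809, -0.004, 0.003]
ft_force: [0.4, -0.2, 0.4]
finger_gap: 0.0684
turn [-0.6  0.   0.1] shift now-axes [-7.1  0.1 27.4] final-axes [-7.1 -0.1 27.4] F [ 0.4 -0.2  0.4] gap 68.4 t 2.9 q [ 0.02 -0.34]
```

```bash
python3 -m inch '[[[0,0,0],[-5,0,0],0.8],[[0,0,0],[0,0,13],0.8],[[0,0,0],[0,0,10],0.8],[[0,0,0],[0,0,0],0.8],[[0,0,0],[0,0,0],0.8]]'; python3 go.py st 0.0
```

```text
clock: 3.52
ee_pos: [0.4796, -0.1459, 0.0847]
ee_rot: [-0.588, 0.809, -0.006, 0.005]
ft_force: [0.1, 0.1, -0.0]
finger_gap: 0.0686
turn [-0.9  0.1 -0. ] shift now-axes [-3.1  1.8  5.7] final-axes [-3.1  1.7  5.7] F [ 0.1  0.1 -0. ] gap 68.6 t 3.52 q [ 0.03 -0.35]
```

Run:
```python
from ov import *
c=cam("scene");crop(c,270,70,400,190,5,"g1.png")
```

```text
(no output)
```

View pics/g1.png

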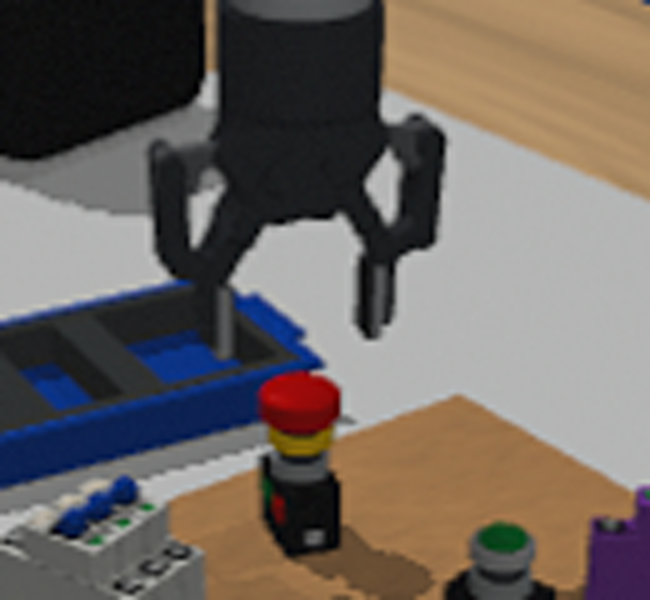

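Run:
```python
from ov import *
c=cam("scene");s=ctrl.state();p=s["ee_pos"];print(p, s["clock"])
for dz in(0,-.022):
  for dx in(-.034,0,.034): print(dx,dz,((proj(c,[[p[0]+dx,p[1]+.011*np.sign(-dx),p[2]+dz]])[0]-[270,70])*5).round())
crop(c,270,70,400,190,5,"g2.png")
c=cam("top");crop(c,350,180,480,290,5,"g3.png")
```

```text
[ 0.47961881 -0.14589802  0.08477495] 3.625
-0.034 0 [361. 370.]
0 0 [292. 381.]
0.034 0 [222. 392.]
-0.034 -0.022 [360. 410.]
0 -0.022 [292. 421.]
0.034 -0.022 [223. 433.]
```

View pics/g2.png

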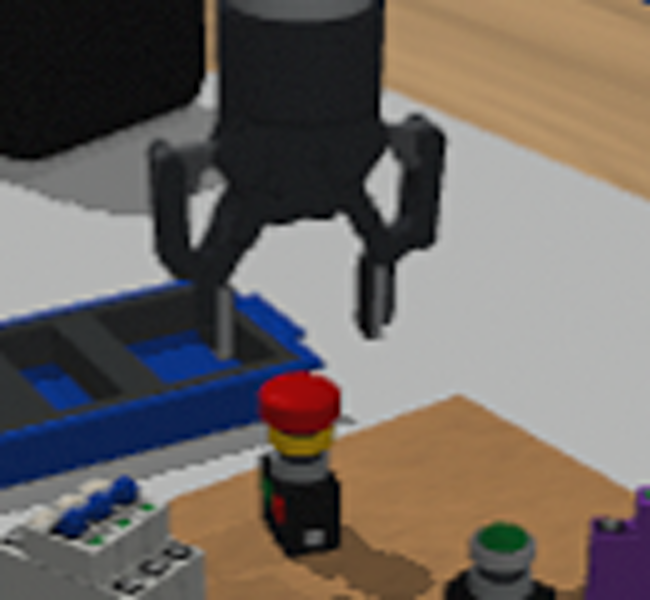

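View pics/g3.png

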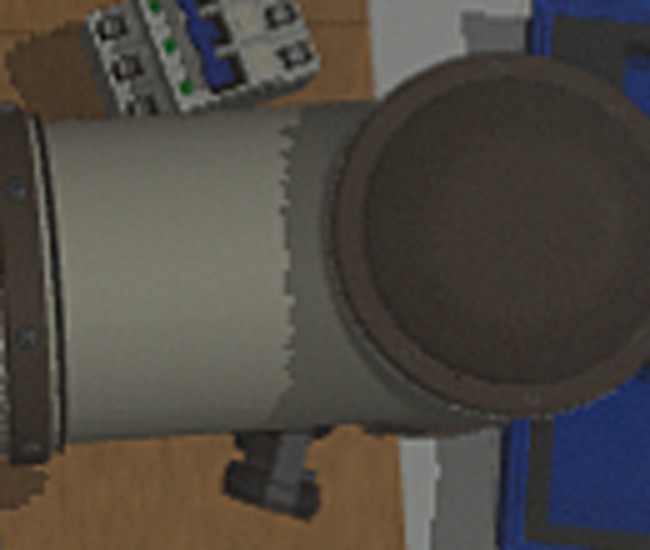

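Run:
```python
from ov import *
c=cam("scene");t=cam("top")
u,v=270+375/5,70+335/5
for z in(.06,.07,.08,.09,.1,.11,.12):
    X=w(c,u,v,z); print(z,X.round(4),((proj(t,[X])[0]-[350,180])*5).round())
print(-np.array(t["R"]).T@t["t"],-np.array(c["R"]).T@c["t"])
print(ctrl.state()['qpos'])
```

```text
0.06 [ 0.3829 -0.2017  0.06  ] [417. 580.]
0.07 [ 0.396  -0.1856  0.07  ] [379. 548.]
0.08 [ 0.4091 -0.1695  0.08  ] [340. 515.]
0.09 [ 0.4223 -0.1533  0.09  ] [300. 482.]
0.1 [ 0.4354 -0.1372  0.1   ] [260. 448.]
0.11 [ 0.4485 -0.1211  0.11  ] [219. 413.]
0.12 [ 0.4616 -0.105   0.12  ] [177. 378.]
[ 0.41469022 -0.00941386  0.94662857] [1.02370308 0.58474168 0.54826097]
[ 0.0314252   0.31548214 -0.4839138   0.005371   -0.75580744 -0.35008969]
```

Run:
```python
from ov import *
c=cam("scene")
im=cv2.imread("pics/scene0.png");print(im.shape)
cr=cv2.resize(im[0:60,270:370],None,fx=6,fy=6,interpolation=cv2.INTER_CUBIC)
a=108.5*np.pi/180
for s in(-1,1):
  for h in (.218,.205,.196):
    X=[.198+s*.0425*np.cos(a),-.5925+s*.0425*np.sin(a),h]
    q=((proj(c,[X])[0]+.5-[270,0])*6).astype(int);print(h,q); cv2.circle(cr,tuple(int(i) for i in q),4,(0,0,255) if h<.2 else (0,255,0),-1)
cv2.imwrite("pics/s0.png",cr)
s=ctrl.state();print(s)
```

```text
(400, 640, 3)
0.218 [217 226]
0.205 [218 249]
0.196 [218 265]
0.218 [341 245]
0.205 [341 269]
0.196 [341 286]
{'clock': 3.825, 'qpos': array([ 0.03139827,  0.3155137 , -0.48393715,  0.00539091, -0.75577205,
       -0.35012088]), 'qvel': array([ 0.00055962, -0.00054276, -0.00140901, -0.00085723,  0.00155694,
       -0.00029397]), 'effort': array([ 4.94103675e-03, -3.09794748e+01,  1.41860113e+01,  3.14634964e+00,
        3.08065396e-02,  7.36201491e-05]), 'ee_pos': array([ 0.47960986, -0.14596305,  0.08483592]), 'ee_rot': array([-0.5874958 ,  0.80918761, -0.00590609,  0.00540587]), 'ft_force': array([ 0.28281524, -0.08400764, -0.35524323]), 'moment': array([-0.02849427,  0.00775663,  0.01833469]), 'finger_gap': 0.0686822822907157}
```

View pics/s0.png

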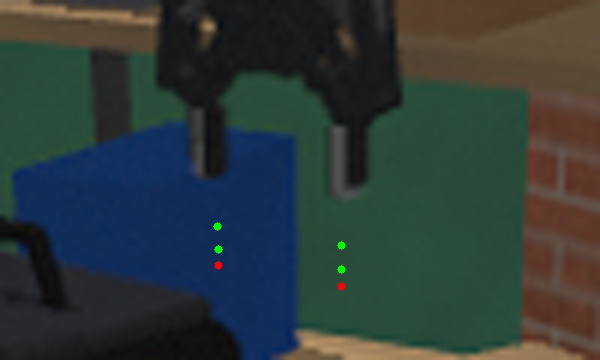

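Run:
```python
from ov import *
c=cam("scene");t=cam("top");s=ctrl.state();p=s["ee_pos"]
R=cv2.Rodrigues(np.zeros(3))[0]
from scipy.spatial.transform import Rotation as Ro
T=Ro.from_quat(s["ee_rot"]).as_matrix();print(T.round(3))
for nm,cc,o in(("s",c,(270,70)),("t",t,(350,180))):
    im=cv2.resize(cc["color"][o[1]:o[1]+110,o[0]:o[0]+130,::-1],None,fx=5,fy=5,interpolation=cv2.INTER_CUBIC)
    for k,col in((0,(0,0,255)),(.04,(0,255,0))):
      for sg in(-1,1):
        P=[p+T@np.array([x,sg*yy,.022-k]) for x,yy in((-.011,.034),(.011,.034),(.011,.048),(-.011,.048))]
        q=((proj(cc,P)+.5-o)*5).astype(int); cv2.polylines(im,[q.reshape(-1,1,2)],True,col,1)
    cv2.imwrite(f"pics/tt{nm}.png",im)
# base
im=c["color"][:,:,::-1].copy()
for r in(.08,.1):
  q=proj(c,[[r*np.cos(a),r*np.sin(a),0] for a in np.arange(0,6.3,.2)]).astype(int); cv2.polylines(im,[q.reshape(-1,1,2)],True,(0,0,255),1)
cv2.imwrite("pics/base.png",im)
```

```text
[[-0.31  -0.951  0.016]
 [-0.951  0.31  -0.003]
 [-0.002 -0.016 -1.   ]]
```

View pics/tts.png

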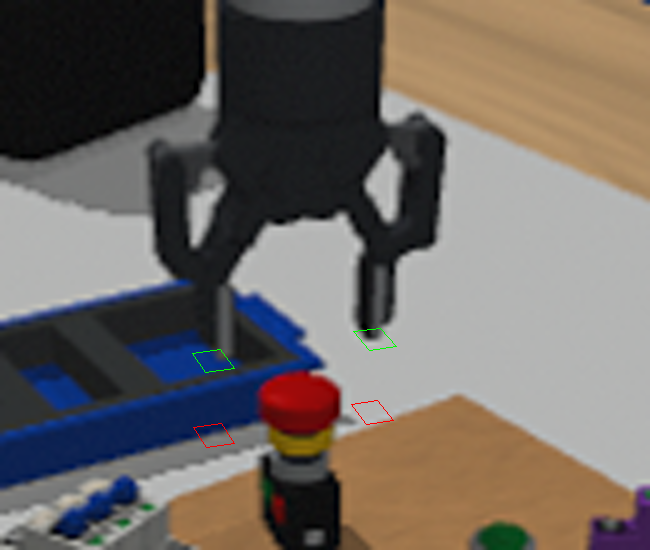

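View pics/ttt.png

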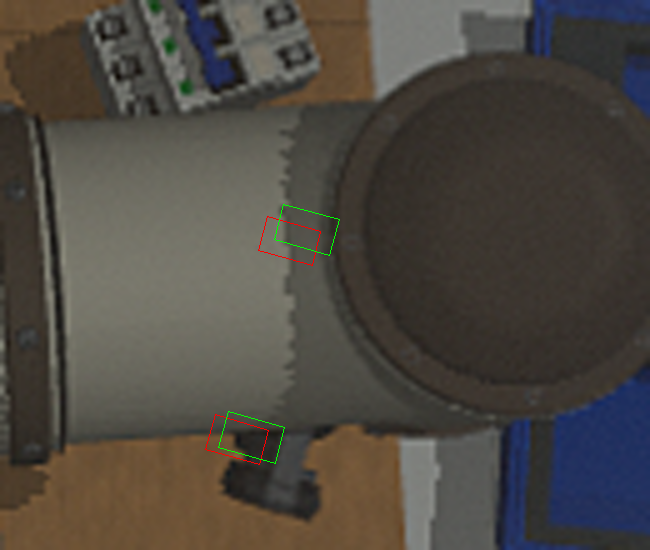

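View pics/base.png

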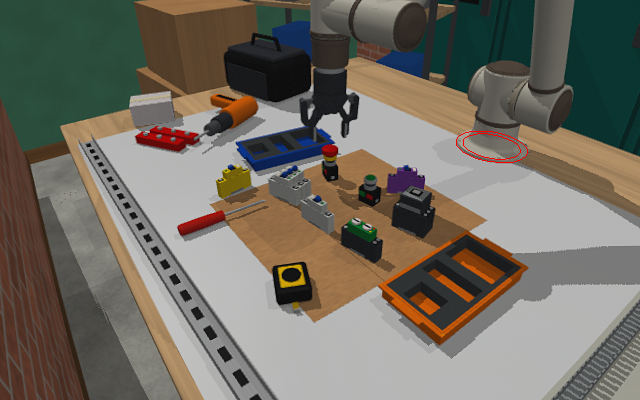

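The gripper picture disagrees with the state. In both views the fingertips appear at z ≈ 0.10 over the stop head, crop (225,357)/(372,335). State plus tip_reach puts them at 0.063. The xy agrees, so the reported TCP z looks about 30 mm low. I'll servo the height by vision and force.

```bash
python3 -m inch '[[[-0.9,0,0],[-3,1.5,0],0.8],[[0,0,0],[0,0,10],0.8],[[0,0,0],[0,0,10],0.8],[[0,0,0],[0,0,5],0.8],[[0,0,0],[0,0,0],0.8]]'; python3 go.py st 0.0
cat > look.py <<'E'
from ov import *
import sys
n,x,y=sys.argv[1],int(sys.argv[2]),int(sys.argv[3]);which=sys.argv[4] if len(sys.argv)>4 else "scene"
c=cam(which);crop(c,x,y,x+130,y+110,5,n+".png")
E
python3 look.py g4 270 80
```

```text
clock: 4.55
ee_pos: [0.4786, -0.1423, 0.0574]
ee_rot: [-0.587, 0.809, 0.001, -0.0]
ft_force: [-0.2, 1.1, 0.0]
finger_gap: 0.0685
turn [ 0.1  0.1 -0. ] shift now-axes [  0.   -0.4 -21.6] final-axes [  0.   -0.5 -21.6] F [-0.2  1.1  0. ] gap 68.5 t 4.55 q [ 0.04 -0.35]
```

View pics/g4.png

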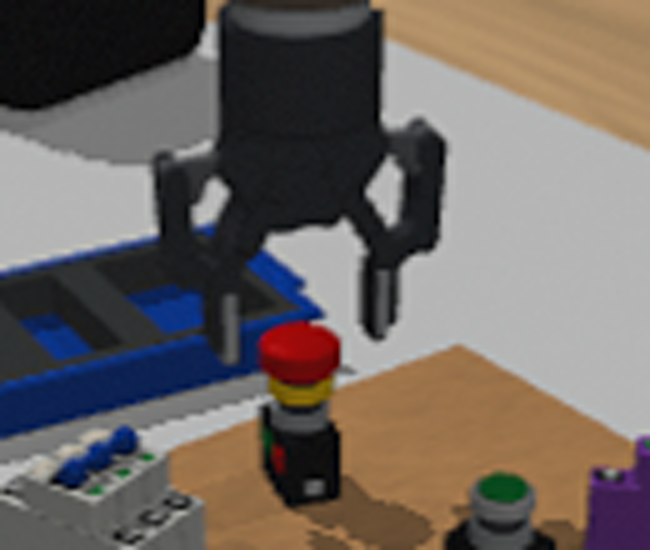

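```bash
python3 -m inch '[[[0,0,0],[0,0,8],0.8],[[0,0,0],[0,0,7],0.8],[[0,0,0],[0,0,0],0.8],[[0,0,0],[0,0,0],0.3],[[0,0,0],[0,0,0],0.3]]' 30;python3 -m inch '[[[0,0,0],[0,0,0],0.3],[[0,0,0],[0,0,0],0.3],[[0,0,0],[0,0,0],0.3],[[0,0,0],[0,0,0],0.3],[[0,0,0],[0,0,0],0.3]]' 30; python3 go.py st 0.0
python3 look.py g5 270 80
```

```text
clock: 5.22
ee_pos: [0.4791, -0.1424, 0.0422]
ee_rot: [-0.588, 0.809, 0.001, 0.0]
ft_force: [-0.1, -0.3, -1.4]
finger_gap: 0.0388
clock: 5.85
ee_pos: [0.479, -0.1423, 0.0422]
ee_rot: [-0.587, 0.809, 0.001, 0.001]
ft_force: [0.6, 0.3, -1.0]
finger_gap: 0.0388
turn [ 0.   0.1 -0. ] shift now-axes [  0.1  -0.  -36.8] final-axes [  0.2  -0.  -36.8] F [ 0.6  0.3 -1. ] gap 38.8 t 5.85 q [ 0.04 -0.35]
```

View pics/g5.png

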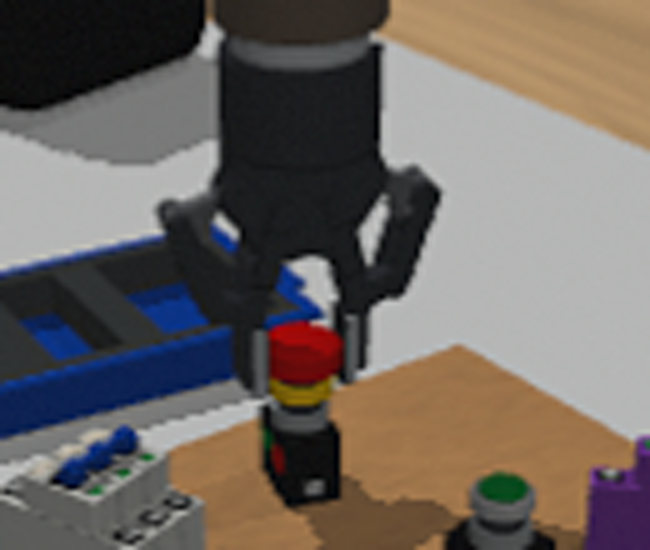

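```bash
sed -i "s/^H=.*/H={'b1':.026,'ti':.026,'b3':.022,'co':.036,'st':.0422}/" go.py; python3 -m inch '[[[0,0,0],[0,0,-8],0.3],[[0,0,0],[0,0,-20],0.3],[[0,0,0],[0,0,-30],0.3],[[0,0,0],[0,0,-20],0.3],[[0,0,0],[0,0,0],0.3]]' ; python3 go.py st-bl-s 0.1
```

```text
clock: 6.52
ee_pos: [0.4789, -0.1425, 0.1239]
ee_rot: [-0.587, 0.809, 0.001, 0.001]
ft_force: [1.1, -0.0, -1.8]
finger_gap: 0.0388
turn [  0.    0.1 -10. ] shift now-axes [ 154.3 -152.6  -18.7] final-axes [ 178.6 -123.3  -18.3] F [ 1.1 -0.  -1.8] gap 38.8 t 6.53 q [ 0.03 -0.35]
```

```bash
python3 -m inch '[[[0,0,-10],[0,0,0],0.3],[[0,0,0],[40,-28,0],0.3],[[0,0,0],[45,-31,0],0.3],[[0,0,0],[45,-31,0],0.3],[[0,0,0],[30,-20,0],0.3]]' ; python3 go.py st-bl-s 0.05;  python3 -m inch '[[[0,0,0],[0,0,0],0.3],[[0,0,0],[0,0,0],0.3],[[0,0,0],[0,0,0],0.3],[[0,0,0],[0,0,0],0.3],[[0,0,0],[0,0,0],0.3]]' ; python3 go.py st-bl-s 0.05
```

```text
clock: 7.15
ee_pos: [0.5661, -0.3173, 0.1189]
ee_rot: [-0.66, 0.751, 0.004, -0.001]
ft_force: [0.5, 0.5, -0.5]
finger_gap: 0.0387
turn [0.4 0.2 0.6] shift now-axes [ 18.  -12.7  26.5] final-axes [ 17.7 -12.7  26.7] F [ 0.5  0.5 -0.5] gap 38.7 t 7.15 q [-0.26  0.14]
clock: 7.78
ee_pos: [0.5641, -0.3162, 0.1151]
ee_rot: [-0.659, 0.752, 0.007, -0.002]
ft_force: [0.4, -0.3, -0.7]
finger_gap: 0.0388
turn [0.7 0.4 0.5] shift now-axes [ 18.7 -15.   22.6] final-axes [ 18.5 -14.9  22.9] F [ 0.4 -0.3 -0.7] gap 38.8 t 7.78 q [-0.26  0.14]
```

```bash
python3 -m inch '[[[0.7,0.4,0.5],[16,-12,0],0.3],[[0,0,0],[3,-3,0],0.3],[[0,0,0],[0,0,5],0.3],[[0,0,0],[0,0,5],0.3],[[0,0,0],[0,0,0],0.3]]' ; python3 go.py st-bl-s 0.005; python3 look.py g6 250 80;python3 look.py g7 420 150 top
```

```text
clock: 8.4
ee_pos: [0.5771, -0.3378, 0.1043]
ee_rot: [-0.656, 0.755, -0.0, -0.0]
ft_force: [0.4, 1.4, -0.9]
finger_gap: 0.0385
turn [-0. -0. -0.] shift now-axes [-1.2  1.  57.1] final-axes [-1.1  1.  57.1] F [ 0.4  1.4 -0.9] gap 38.5 t 8.4 q [-0.29  0.15]
```

View pics/g6.png

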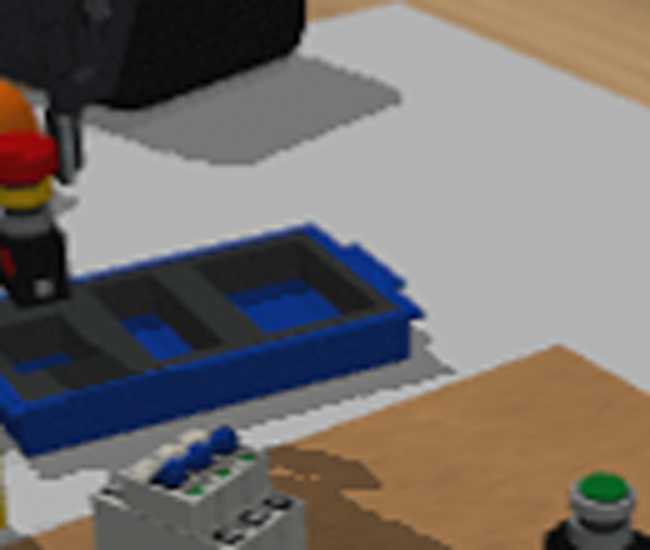

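View pics/g7.png

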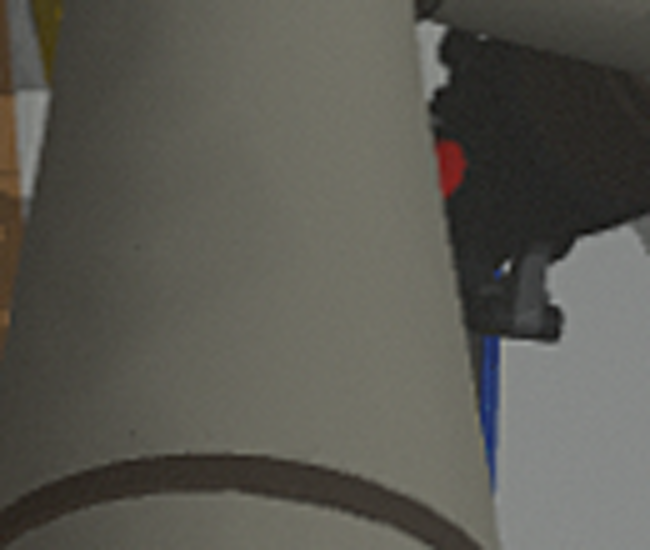

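```bash
python3 -m inch '[[[0,0,0],[-1,1,10],0.3],[[0,0,0],[0,0,15],0.3],[[0,0,0],[0,0,5],0.3],[[0,0,0],[0,0,0],0.3],[[0,0,0],[0,0,0],0.3]]' ; python3 go.py st-bl-s 0.005
python3 - <<'E'
from ov import *
c=cam("scene"); s=ctrl.state(); x,y,a=PO['bl']; S=[q for q in segs()[:7]]
h=s["ee_pos"][2]-.0422
X,Y=s["ee_pos"][:2]
for z in(0,.038): S.append((rect(X,Y,a,.03,.042,h+z),(0,255,0)))
S.append(([[X+.02*np.cos(q),Y+.02*np.sin(q),h+.076] for q in np.arange(0,6.28,.2)],(0,255,0)))
crop(c,215,80,345,190,5,"g8.png",S)
E
```

```text
clock: 9.12
ee_pos: [0.5764, -0.3365, 0.0724]
ee_rot: [-0.656, 0.755, -0.0, -0.0]
ft_force: [0.5, -0.3, -0.5]
finger_gap: 0.039
turn [-0.  -0.1  0. ] shift now-axes [ 0.1  0.1 25.2] final-axes [ 0.1  0.1 25.2] F [ 0.5 -0.3 -0.5] gap 39.0 t 9.12 q [-0.29  0.15]
```

View pics/g8.png

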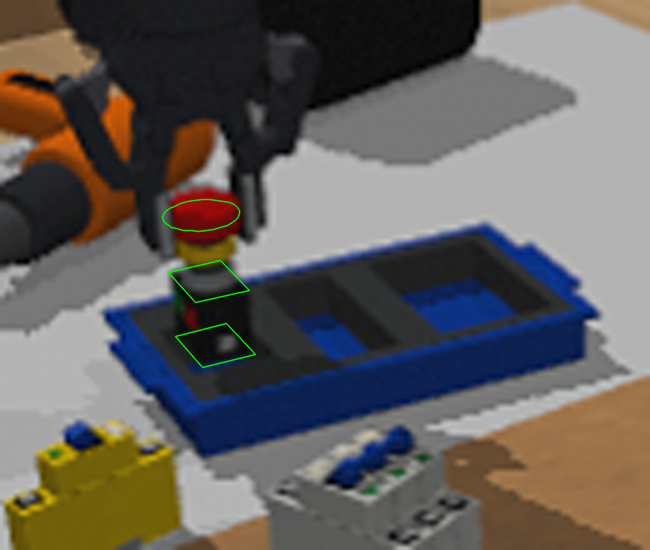

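```bash
python3 -m inch '[[[0,0,0],[0,0,10],0.3],[[0,0,0],[0,0,8],0.3],[[0,0,0],[0,0,3],0.3],[[0,0,0],[0,0,2],0.3],[[0,0,0],[0,0,1],0.3]]' ; python3 go.py st-bl-s 0.005
```

```text
clock: 9.8
ee_pos: [0.5767, -0.3367, 0.0472]
ee_rot: [-0.656, 0.755, -0.001, -0.0]
ft_force: [0.4, -1.3, 2.7]
finger_gap: 0.0391
turn [-0.1 -0.1  0. ] shift now-axes [-0.   0.4  0. ] final-axes [-0.   0.4  0. ] F [ 0.4 -1.3  2.7] gap 39.1 t 9.8 q [-0.29  0.15]
```

```bash
python3 -m inch '[[[0,0,0],[0,0,0],0.7],[[0,0,0],[0,0,0],0.7],[[0,0,0],[0,0,-15],0.7],[[0,0,0],[0,0,-50],0.7],[[0,0,0],[0,0,-50],0.7]]' ; python3 go.py b3 0.1; python3 look.py g9 215 80
```

```text
clock: 10.42
ee_pos: [0.5751, -0.3361, 0.1638]
ee_rot: [-0.656, 0.754, 0.002, -0.002]
ft_force: [-0.0, 0.2, -0.3]
finger_gap: 0.0596
turn [  0.3   0.  -25.8] shift now-axes [-207.9   -1.6   41.6] final-axes [-186.6  -91.6   41.8] F [-0.   0.2 -0.3] gap 59.6 t 10.43 q [-0.29  0.15]
```

View pics/g9.png

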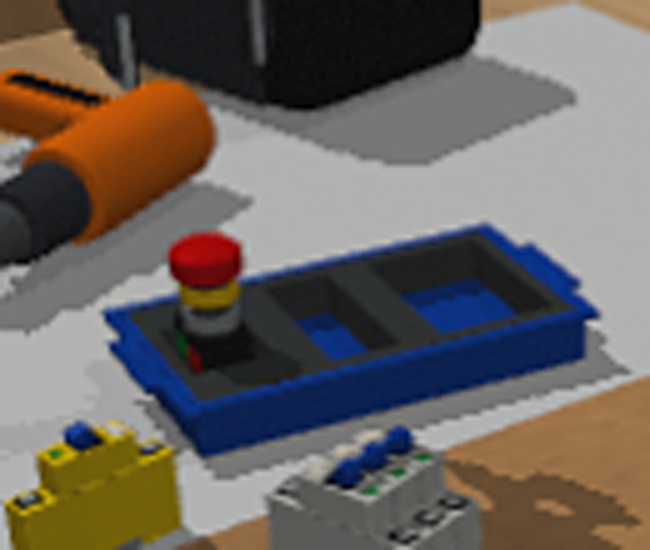

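The stop button stands in the small pocket at crop (205,300). Next is the single-pole breaker.

```bash
python3 go.py b1 0.06;python3 -m inch '[[[0,0,-8],[0,0,0],0.6],[[0,0,-8],[-50,0,0],0.6],[[0,0,0],[-60,-15,0],0.6],[[0,0,0],[-60,-15,0],0.6],[[0,0,0],[-60,-15,0],0.6]]' ; python3 go.py b1 0.06
```

```text
turn [ -0.4  -0.4 -15.9] shift now-axes [-338.7    6.8   84.6] final-axes [-326.9  -86.6   86.7] F [ 1.7 -0.9  5.6] gap 59.7 t 10.47 q [-0.29  0.15]
clock: 11.1
ee_pos: [0.5994, -0.1035, 0.181]
ee_rot: [0.756, -0.654, 0.014, -0.004]
ft_force: [0.7, -0.1, 0.8]
finger_gap: 0.0511
turn [-1.3 -0.9  0.2] shift now-axes [-98.7 -31.6  94.3] final-axes [-97.3 -33.5  95. ] F [ 0.7 -0.1  0.8] gap 51.1 t 11.1 q [0.1  0.03]
```

```bash
python3 -m inch '[[[-1.3,-0.9,0],[-40,-14,10],0.6],[[0,0,0],[-45,-15,15],0.6],[[0,0,0],[-10,-4,15],0.6],[[0,0,0],[0,0,15],0.6],[[0,0,0],[0,0,0],0.6]]' ; python3 go.py b1 0.0
```

```text
clock: 11.72
ee_pos: [0.6209, 0.0018, 0.1301]
ee_rot: [0.758, -0.652, 0.003, -0.004]
ft_force: [-0.1, -0.6, 0.5]
finger_gap: 0.0515
turn [-0.6  0.   0.6] shift now-axes [  3.9   3.6 104.1] final-axes [  4.    2.5 104.1] F [-0.1 -0.6  0.5] gap 51.5 t 11.72 q [ 0.26 -0.11]
```

```bash
python3 -m inch '[[[-0.6,0,0.6],[3,2.5,0],0.6],[[0,0,0],[0,0,35],0.6],[[0,0,0],[0,0,30],0.6],[[0,0,0],[0,0,10],0.6],[[0,0,0],[0,0,0],0.6]]' ; python3 go.py b1 0.0;python3 look.py h1 270 110;python3 look.py h2 270 130 top
```

```text
clock: 12.35
ee_pos: [0.6214, -0.0073, 0.0579]
ee_rot: [0.752, -0.659, 0.002, -0.002]
ft_force: [0.5, -0.1, -0.6]
finger_gap: 0.0514
turn [-0.3 -0.  -0.5] shift now-axes [-5.1  2.  31.9] final-axes [-5.1  1.7 31.9] F [ 0.5 -0.1 -0.6] gap 51.4 t 12.35 q [ 0.25 -0.12]
```

View pics/h1.png

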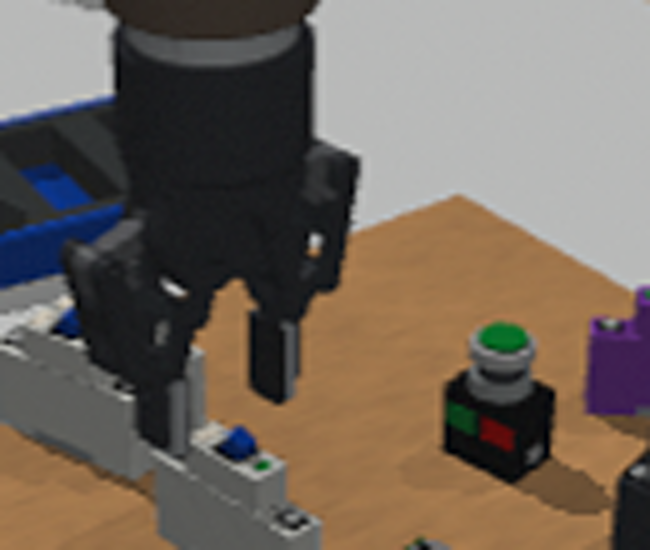

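View pics/h2.png

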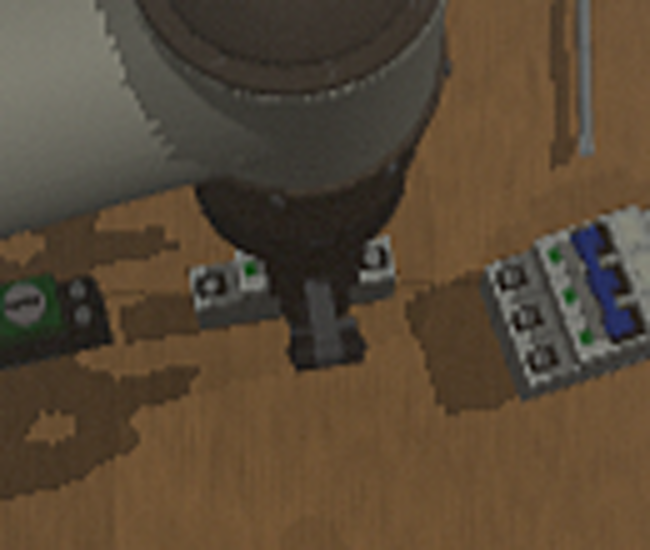

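```bash
python3 -m inch '[[[0,0,-0.5],[-4,1.7,0],0.6],[[0,0,0],[0,0,15],0.6],[[0,0,0],[0,0,12],0.6],[[0,0,0],[0,0,3],0.6],[[0,0,0],[0,0,0],0.6]]' ; python3 go.py b1 0.0;python3 look.py h3 270 110
```

```text
clock: 13.08
ee_pos: [0.6211, -0.0023, 0.0288]
ee_rot: [0.755, -0.655, 0.004, -0.004]
ft_force: [0.1, -0.1, 0.2]
finger_gap: 0.0517
turn [-0.7 -0.   0.1] shift now-axes [-0.1  2.1  2.8] final-axes [-0.1  2.1  2.8] F [ 0.1 -0.1  0.2] gap 51.7 t 13.07 q [ 0.26 -0.12]
```

View pics/h3.png

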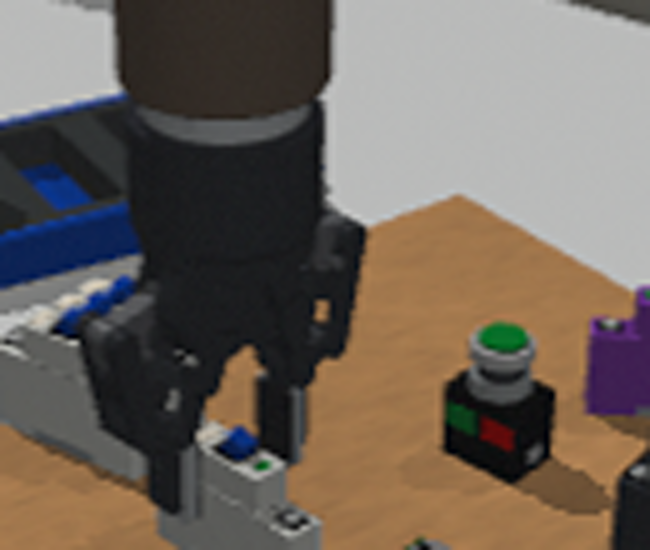

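```bash
python3 -m inch '[[[-0.7,0,0],[0,2,1],0.6],[[0,0,0],[0,0,0],0.05],[[0,0,0],[0,0,0],0.05],[[0,0,0],[0,0,0],0.05],[[0,0,0],[0,0,0],0.05]]' 30 ; python3 -m inch '[[[0,0,0],[0,0,0],0.05],[[0,0,0],[0,0,-8],0.05],[[0,0,0],[0,0,-20],0.05],[[0,0,0],[0,0,-40],0.05],[[0,0,0],[0,0,-30],0.05]]' ;python3 go.py b1-bl-n 0.1;python3 look.py h4 270 90
```

```text
clock: 13.75
ee_pos: [0.6196, -0.0025, 0.0286]
ee_rot: [0.755, -0.655, 0.0, 0.0]
ft_force: [0.1, 0.1, -1.0]
finger_gap: 0.0172
clock: 14.38
ee_pos: [0.6172, -0.003, 0.1269]
ee_rot: [0.755, -0.655, -0.002, 0.003]
ft_force: [0.6, -0.2, -2.1]
finger_gap: 0.0173
turn [ 0.5 -0.1 16.1] shift now-axes [305.9 151.9   2.4] final-axes [336.   61.2   0.9] F [ 0.6 -0.2 -2.1] gap 17.3 t 14.38 q [ 0.26 -0.12]
```

View pics/h4.png

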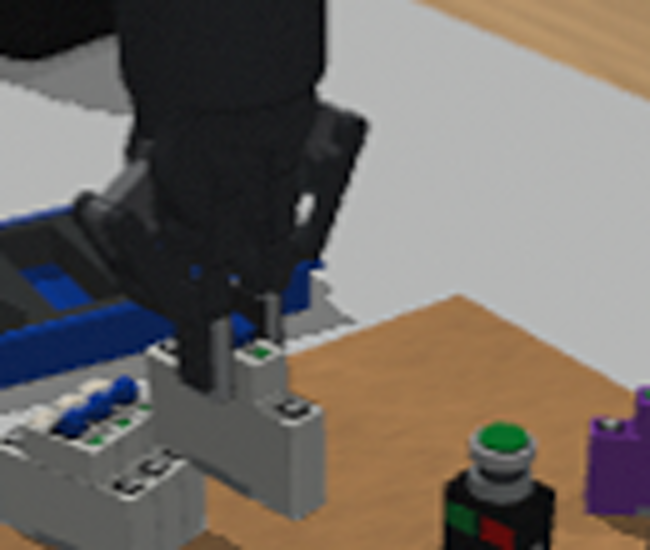

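```bash
sed -i "s/'b1':.026/'b1':.0286/" go.py; python3 -m inch '[[[0,0,8],[0,0,0],0.05],[[0,0,8],[40,10,0],0.05],[[0,0,0],[60,10,0],0.05],[[0,0,0],[60,10,0],0.05],[[0,0,0],[60,10,0],0.05]]' ;python3 go.py b1-bl-n 0.07
```

```text
clock: 15.05
ee_pos: [0.5551, -0.2179, 0.1344]
ee_rot: [-0.657, 0.754, -0.002, 0.002]
ft_force: [1.6, -0.4, -1.0]
finger_gap: 0.0173
turn [-0.4  0.   0.1] shift now-axes [114.6  30.   35.5] final-axes [114.6  29.6  35.8] F [ 1.6 -0.4 -1. ] gap 17.3 t 15.05 q [-0.1  -0.03]
```

```bash
python3 -m inch '[[[-0.4,0,0],[50,13,0],0.05],[[0,0,0],[45,12,10],0.05],[[0,0,0],[10,3,10],0.05],[[0,0,0],[0,0,10],0.05],[[0,0,0],[0,0,0],0.05]]' ;python3 go.py b1-bl-n 0.005
```

```text
clock: 15.68
ee_pos: [0.5095, -0.3236, 0.1036]
ee_rot: [-0.655, 0.756, 0.0, 0.0]
ft_force: [-0.2, -0.2, -1.8]
finger_gap: 0.0172
turn [-0.   0.  -0.2] shift now-axes [ 3.7 -0.9 70. ] final-axes [ 3.6 -0.9 70. ] F [-0.2 -0.2 -1.8] gap 17.2 t 15.68 q [-0.3   0.16]
```

```bash
python3 -m inch '[[[0,0,0],[3,-1,0],0.05],[[0,0,0],[0,0,15],0.05],[[0,0,0],[0,0,15],0.05],[[0,0,0],[0,0,0],0.05],[[0,0,0],[0,0,0],0.05]]' ;python3 go.py b1-bl-n 0.005;python3 look.py h5 225 80
```

```text
clock: 16.3
ee_pos: [0.5121, -0.3241, 0.0717]
ee_rot: [-0.657, 0.754, 0.0, 0.0]
ft_force: [-0.2, 0.6, -1.8]
finger_gap: 0.0171
turn [-0.   0.   0.1] shift now-axes [ 3.4  1.8 38.1] final-axes [ 3.4  1.8 38.1] F [-0.2  0.6 -1.8] gap 17.1 t 16.3 q [-0.3   0.16]
```

View pics/h5.png

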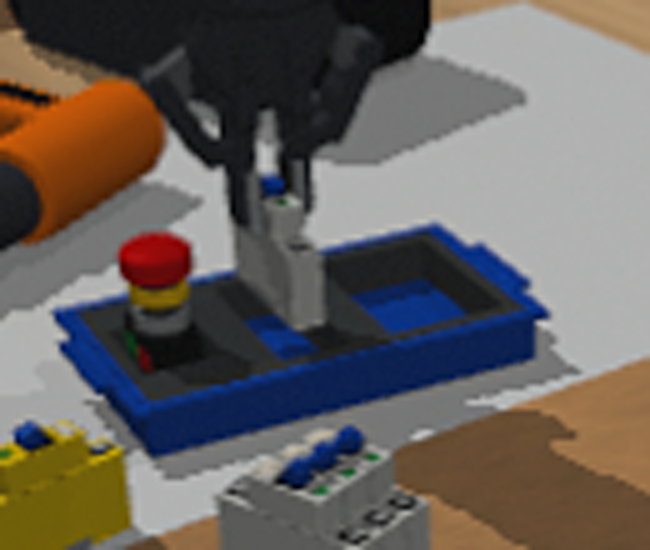

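```bash
python3 -m inch '[[[0,0,0],[3,1.5,0],0.05],[[0,0,0],[0,0,0],0.05],[[0,0,0],[0,0,12],0.05],[[0,0,0],[0,0,8],0.05],[[0,0,0],[0,0,0],0.05]]' ;python3 go.py b1-bl-n 0.005
```

```text
clock: 16.98
ee_pos: [0.5101, -0.3274, 0.0508]
ee_rot: [-0.656, 0.754, -0.0, 0.001]
ft_force: [0.0, 0.2, -1.7]
finger_gap: 0.0175
turn [-0.1  0.   0.1] shift now-axes [-0.1  0.2 17.2] final-axes [-0.1  0.2 17.2] F [ 0.   0.2 -1.7] gap 17.5 t 16.98 q [-0.3   0.17]
```

```bash
python3 -m inch '[[[0,0,0],[0,0,8],0.05],[[0,0,0],[0,0,4],0.05],[[0,0,0],[0,0,3],0.05],[[0,0,0],[0,0,2],0.05],[[0,0,0],[0,0,0.5],0.05]]' ;python3 go.py b1-bl-n 0.005
```

```text
clock: 17.6
ee_pos: [0.5104, -0.3273, 0.0335]
ee_rot: [-0.657, 0.754, -0.0, 0.001]
ft_force: [-1.3, 0.3, 1.6]
finger_gap: 0.0172
turn [-0.1  0.   0.1] shift now-axes [-0.   0.5 -0.1] final-axes [-0.   0.5 -0.1] F [-1.3  0.3  1.6] gap 17.2 t 17.6 q [-0.3   0.17]
```

```bash
python3 -m inch '[[[0,0,0],[0,0,0],0.35],[[0,0,0],[0,0,0],0.35],[[0,0,0],[0,0,-10],0.35],[[0,0,0],[0,0,-50],0.35],[[0,0,0],[0,0,-50],0.35]]' ;python3 go.py b3 0.1;python3 look.py h6 225 80
```

```text
clock: 18.23
ee_pos: [0.5085, -0.3269, 0.1433]
ee_rot: [-0.657, 0.754, 0.003, -0.001]
ft_force: [1.1, -0.9, 0.0]
finger_gap: 0.03
turn [  0.3   0.2 -25.7] shift now-axes [-207.9  -69.    21.2] final-axes [-157.6 -152.2   21.3] F [ 1.1 -0.9  0. ] gap 30.0 t 18.23 q [-0.3   0.17]
```

View pics/h6.png

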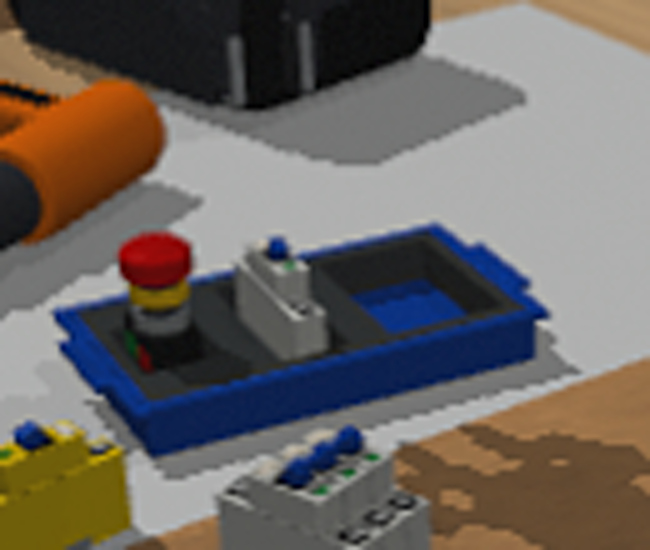

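The breaker sits in the narrow slot at crop (280,300). Next is the three-pole breaker.

```bash
python3 -m inch '[[[0,0,-8.6],[0,0,-10],0.85],[[0,0,-8.6],[0,0,0],0.85],[[0,0,-8.6],[-30,-25,0],0.85],[[0,0,0],[-45,-45,0],0.85],[[0,0,0],[-45,-45,0],0.85]]' ;python3 go.py b3 0.1
```

```text
clock: 18.9
ee_pos: [0.5901, -0.1832, 0.1689]
ee_rot: [0.811, -0.585, 0.01, -0.002]
ft_force: [1.0, -0.3, 0.0]
finger_gap: 0.0728
turn [-0.9 -0.8  0.6] shift now-axes [-46.  -30.3  46.7] final-axes [-45.7 -30.6  46.9] F [ 1.  -0.3  0. ] gap 72.8 t 18.9 q [-0.04  0.35]
```

```bash
python3 -m inch '[[[-0.9,-0.8,0.6],[-38,-26,10],0.85],[[0,0,0],[-4,-4,15],0.85],[[0,0,0],[0,0,15],0.85],[[0,0,0],[0,0,15],0.85],[[0,0,0],[0,0,0],0.85]]' ;python3 go.py b3 0.0
```

```text
clock: 19.52
ee_pos: [0.6072, -0.1311, 0.1127]
ee_rot: [0.809, -0.588, 0.001, -0.0]
ft_force: [-0.3, -1.3, 0.6]
finger_gap: 0.0726
turn [-0.1 -0.1  0.2] shift now-axes [-1.4  1.7 90.7] final-axes [-1.3  1.5 90.7] F [-0.3 -1.3  0.6] gap 72.6 t 19.52 q [0.05 0.27]
```

```bash
python3 -m inch '[[[0,0,0],[-1,1.5,20],0.85],[[0,0,0],[0,0,25],0.85],[[0,0,0],[0,0,8],0.85],[[0,0,0],[0,0,0],0.85],[[0,0,0],[0,0,0],0.85]]' ;python3 go.py b3 0.0;python3 look.py i1 230 110;python3 look.py i2 330 140 top
```

```text
clock: 20.15
ee_pos: [0.6071, -0.1352, 0.0618]
ee_rot: [0.808, -0.59, 0.004, -0.002]
ft_force: [-0.2, -0.0, 0.9]
finger_gap: 0.0728
turn [-0.4 -0.3 -0.1] shift now-axes [-5.3  0.6 39.7] final-axes [-5.1  0.3 39.8] F [-0.2 -0.   0.9] gap 72.8 t 20.15 q [0.04 0.26]
```

View pics/i1.png

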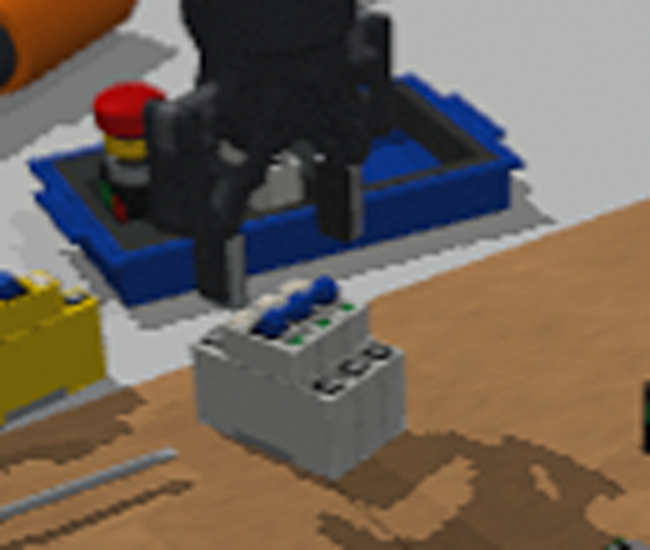

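View pics/i2.png

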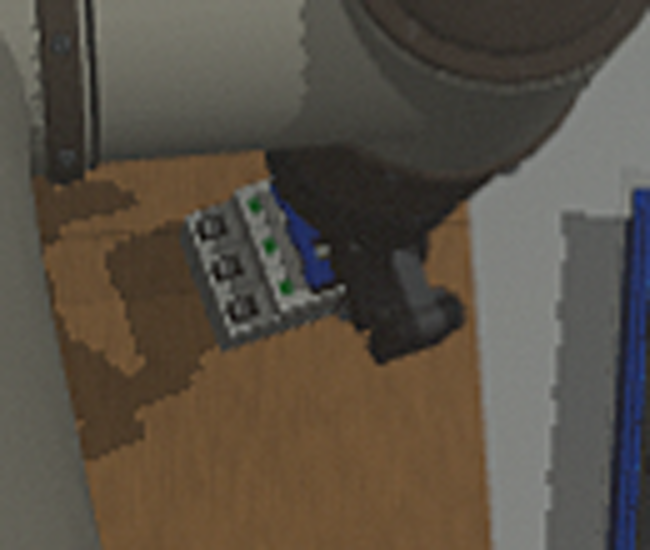

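```bash
python3 -m inch '[[[-0.4,-0.3,0],[-4,0,0],0.85],[[0,0,0],[0,0,0],0.85],[[0,0,0],[0,0,12],0.85],[[0,0,0],[0,0,10],0.85],[[0,0,0],[0,0,0],0.85]]' ;python3 go.py b3 0.0;python3 look.py i3 230 110
```

```text
clock: 20.88
ee_pos: [0.6061, -0.1305, 0.039]
ee_rot: [0.808, -0.59, 0.0, -0.001]
ft_force: [1.3, -0.3, 0.6]
finger_gap: 0.0725
turn [-0.1  0.  -0. ] shift now-axes [-0.4  0.8 17. ] final-axes [-0.4  0.8 17. ] F [ 1.3 -0.3  0.6] gap 72.5 t 20.88 q [0.05 0.26]
```

View pics/i3.png

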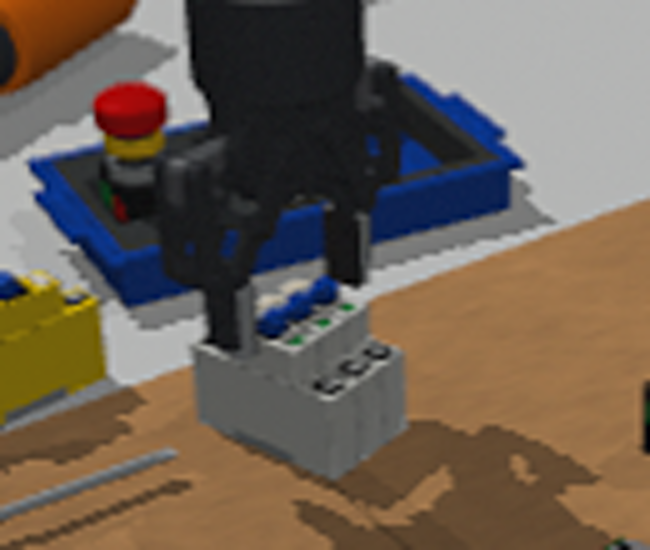

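```bash
python3 -m inch '[[[0,0,0],[0,0.8,9],0.85],[[0,0,0],[0,0,6],0.85],[[0,0,0],[0,0,1],0.85],[[0,0,0],[0,0,0],0.5],[[0,0,0],[0,0,0],0.5]]' 45;python3 -m inch '[[[0,0,0],[0,0,0],0.5],[[0,0,0],[0,0,0],0.5],[[0,0,0],[0,0,0],0.5],[[0,0,0],[0,0,0],0.5],[[0,0,0],[0,0,0],0.5]]' 45;python3 go.py b3 0.0;python3 look.py i4 230 110
```

```text
clock: 21.55
ee_pos: [0.606, -0.1309, 0.0226]
ee_rot: [0.808, -0.589, 0.001, -0.001]
ft_force: [-0.9, 0.7, 0.4]
finger_gap: 0.0533
clock: 22.18
ee_pos: [0.606, -0.1309, 0.0226]
ee_rot: [0.808, -0.589, 0.001, -0.001]
ft_force: [-0.7, -0.3, -0.6]
finger_gap: 0.0526
turn [-0.2 -0.  -0. ] shift now-axes [-0.7  0.5  0.6] final-axes [-0.7  0.5  0.6] F [-0.7 -0.3 -0.6] gap 52.6 t 22.18 q [0.05 0.26]
```

View pics/i4.png

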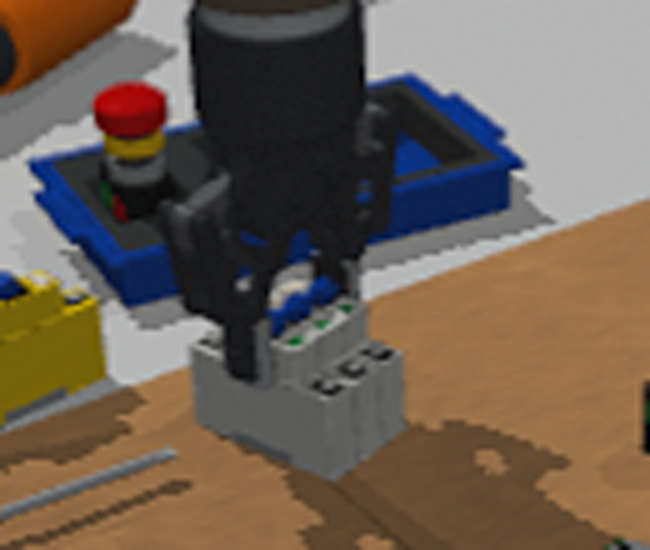

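```bash
sed -i "s/'b3':.022/'b3':.0226/" go.py; python3 -m inch '[[[0,0,0],[0,0,-8],0.4],[[0,0,0],[0,0,-20],0.4],[[0,0,0],[0,0,-40],0.4],[[0,0,0],[0,0,-25],0.4],[[0,0,0],[0,0,0],0.4]]';python3 go.py b3-or-w 0.1
```

```text
clock: 22.85
ee_pos: [0.6032, -0.1305, 0.116]
ee_rot: [0.807, -0.59, -0.002, 0.0]
ft_force: [-0.2, 0.2, -3.9]
finger_gap: 0.0534
turn [ 0.2  0.2 16.6] shift now-axes [-444.9    0.5   -5. ] final-axes [-426.2  127.3   -6.6] F [-0.2  0.2 -3.9] gap 53.4 t 22.85 q [0.05 0.26]
```

```bash
python3 -m inch '[[[0,0,8.3],[0,0,-20],0.4],[[0,0,8.3],[-20,0,-10],0.4],[[0,0,0],[-55,12,0],0.4],[[0,0,0],[-55,16,0],0.4],[[0,0,0],[-55,16,0],0.4]]';python3 go.py b3-or-w 0.1
```

```text
clock: 23.48
ee_pos: [0.55, 0.0554, 0.1393]
ee_rot: [-0.706, 0.708, 0.007, -0.005]
ft_force: [1.7, 0.7, -3.8]
finger_gap: 0.0535
turn [ 1.   0.2 -1.2] shift now-axes [-237.6   82.5   19. ] final-axes [-239.4   77.7   16.7] F [ 1.7  0.7 -3.8] gap 53.5 t 23.48 q [ 0.39 -0.38]
```

```bash
python3 -m inch '[[[1,0,-1.2],[-55,18,0],0.4],[[0,0,0],[-55,18,0],0.4],[[0,0,0],[-55,18,0],0.4],[[0,0,0],[-40,13,0],0.4],[[0,0,0],[0,0,0],0.4]]';python3 go.py b3-or-w 0.05
```

```text
clock: 24.1
ee_pos: [0.4716, 0.267, 0.1325]
ee_rot: [0.715, -0.699, -0.003, 0.004]
ft_force: [0.4, -0.1, -3.6]
finger_gap: 0.0529
turn [ 0.6 -0.1  0.2] shift now-axes [-26.3   2.7  59.9] final-axes [-26.2   3.4  59.9] F [ 0.4 -0.1 -3.6] gap 52.9 t 24.1 q [ 0.81 -0.78]
```

```bash
python3 -m inch '[[[0.6,0,0],[-20,2,0],0.4],[[0,0,0],[-3,0,10],0.4],[[0,0,0],[0,0,15],0.4],[[0,0,0],[0,0,15],0.4],[[0,0,0],[0,0,0],0.4]]';python3 go.py b3-or-w 0.005; python3 look.py i5 400 180
```

```text
clock: 24.72
ee_pos: [0.466, 0.285, 0.0846]
ee_rot: [0.714, -0.7, -0.0, 0.007]
ft_force: [-0.3, -0.7, -4.0]
finger_gap: 0.053
turn [ 0.5 -0.5  0. ] shift now-axes [-8.7 -2.5 56.9] final-axes [-8.2 -1.9 57. ] F [-0.3 -0.7 -4. ] gap 53.0 t 24.73 q [ 0.85 -0.83]
```

View pics/i5.png

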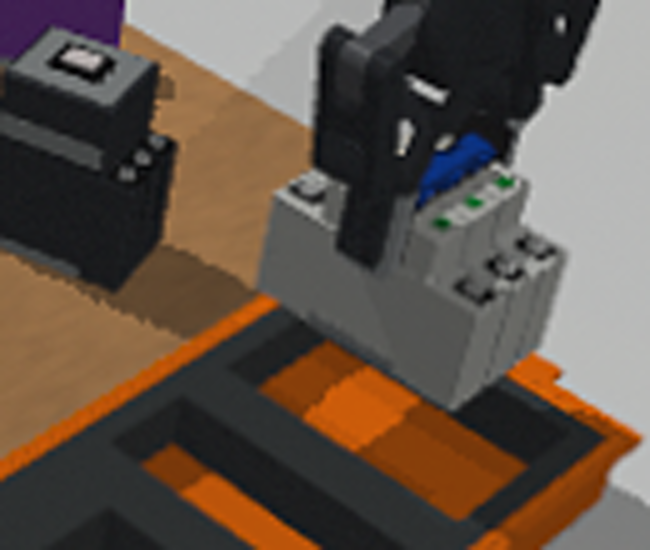

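```bash
python3 -m inch '[[[0.5,-0.5,0],[-7,-2,0],0.4],[[0,0,0],[0,0,0],0.4],[[0,0,0],[0,0,12],0.4],[[0,0,0],[0,0,8],0.4],[[0,0,0],[0,0,0],0.4]]';python3 go.py b3-or-w 0.005
```

```text
clock: 25.4
ee_pos: [0.4695, 0.2935, 0.0653]
ee_rot: [0.714, -0.7, -0.0, -0.002]
ft_force: [0.5, -0.5, -3.2]
finger_gap: 0.053
turn [-0.2  0.2  0. ] shift now-axes [ 0.4  1.9 37.7] final-axes [ 0.3  1.7 37.7] F [ 0.5 -0.5 -3.2] gap 53.0 t 25.4 q [ 0.85 -0.83]
```

```bash
python3 -m inch '[[[0,0,0],[0,1.5,0],0.4],[[0,0,0],[0,0,12],0.4],[[0,0,0],[0,0,10],0.4],[[0,0,0],[0,0,4],0.4],[[0,0,0],[0,0,0],0.4]]';python3 go.py b3-or-w 0.005; python3 look.py i6 400 180
```

```text
clock: 26.02
ee_pos: [0.4679, 0.2935, 0.0372]
ee_rot: [0.714, -0.7, 0.0, -0.002]
ft_force: [-0.3, 0.2, -3.0]
finger_gap: 0.0534
turn [-0.2  0.2  0. ] shift now-axes [0.4 0.3 9.6] final-axes [0.3 0.2 9.6] F [-0.3  0.2 -3. ] gap 53.4 t 26.02 q [ 0.85 -0.83]
```

View pics/i6.png

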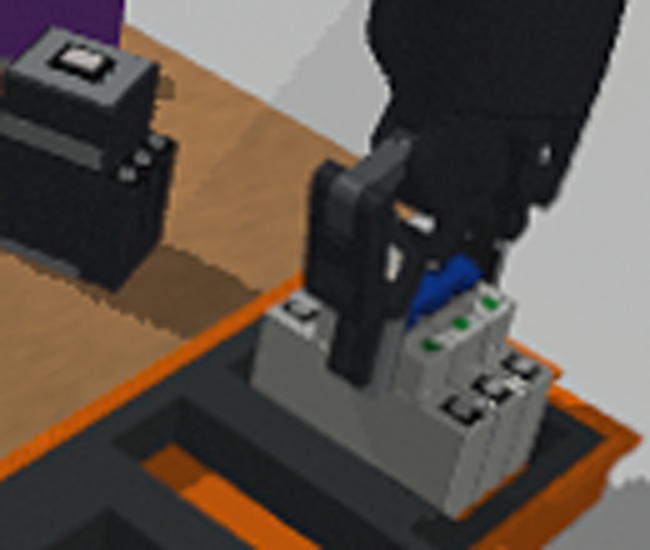

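```bash
python3 -m inch '[[[0,0,0],[0,0,4],0.4],[[0,0,0],[0,0,3],0.4],[[0,0,0],[0,0,2],0.4],[[0,0,0],[0,0,1],0.4],[[0,0,0],[0,0,0.5],0.4]]';python3 go.py b3-or-w 0.005
```

```text
clock: 26.7
ee_pos: [0.4685, 0.2943, 0.0276]
ee_rot: [0.714, -0.7, 0.0, -0.003]
ft_force: [-1.2, -0.4, 2.6]
finger_gap: 0.0531
turn [-0.3  0.2  0. ] shift now-axes [ 1.   0.9 -0. ] final-axes [1.  0.9 0. ] F [-1.2 -0.4  2.6] gap 53.1 t 26.7 q [ 0.85 -0.84]
```

```bash
python3 -m inch '[[[0,0,0],[0,0,0],0.8],[[0,0,0],[0,0,0],0.8],[[0,0,0],[0,0,-10],0.8],[[0,0,0],[0,0,-50],0.8],[[0,0,0],[0,0,-50],0.8]]';python3 go.py ti 0.1; python3 look.py i7 400 180
```

```text
clock: 27.32
ee_pos: [0.4678, 0.2931, 0.1392]
ee_rot: [0.714, -0.7, 0.001, -0.001]
ft_force: [-0.0, 0.8, 0.1]
finger_gap: 0.0683
turn [ -0.2   0.  -11.3] shift now-axes [ 177.5 -128.7   13.4] final-axes [199.3 -91.4  13.2] F [-0.   0.8  0.1] gap 68.3 t 27.32 q [ 0.85 -0.83]
```

View pics/i7.png

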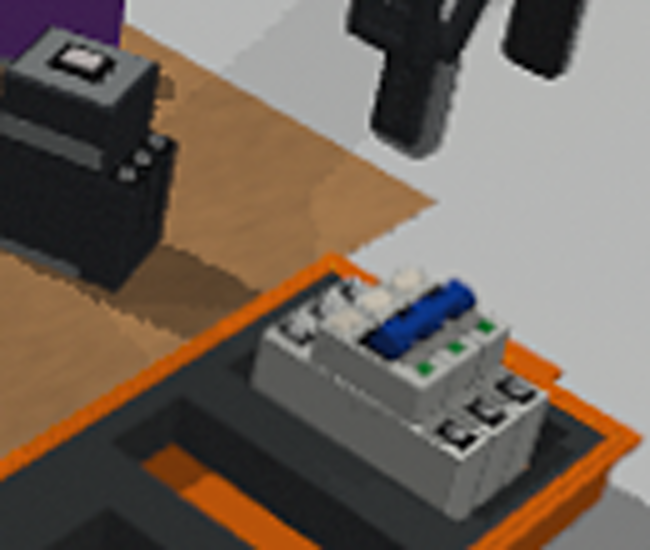

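The three-pole breaker is flat in the orange wide pocket at crop (400,400). Next is the timer, and I'll re-check its pose with overlays now that the arm has moved off.

```bash
python3 -m inch '[[[0,0,-5.7],[0,0,-10],0.6],[[0,0,-5.7],[0,0,0],0.6],[[0,0,0],[45,-22,0],0.6],[[0,0,0],[55,-25,0],0.6],[[0,0,0],[45,-20,0],0.6]]';python3 go.py ti 0.1
python3 - <<'E'
from ov import *
S=segs(); crop(cam("scene"),300,190,430,300,5,"j1.png",S)
E
```

```text
clock: 28.0
ee_pos: [0.573, 0.1718, 0.1654]
ee_rot: [0.786, -0.618, 0.004, -0.016]
ft_force: [-0.2, 0.5, -0.2]
finger_gap: 0.0518
turn [-1.7  0.8  1.1] shift now-axes [ 58.9 -12.7  39. ] final-axes [ 58.1 -15.   39.4] F [-0.2  0.5 -0.2] gap 51.8 t 28.0 q [ 0.56 -0.32]
```

View pics/j1.png

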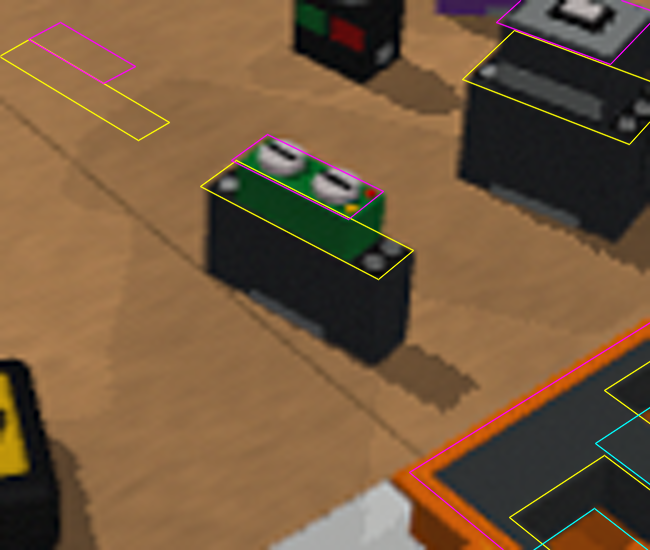

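```bash
python3 -m inch '[[[-1.7,0.8,1],[45,-12,0],0.6],[[0,0,0],[8,-2,15],0.6],[[0,0,0],[0,0,15],0.6],[[0,0,0],[0,0,15],0.6],[[0,0,0],[0,0,0],0.6]]';python3 go.py ti 0.0
```

```text
clock: 28.68
ee_pos: [0.602, 0.1181, 0.1188]
ee_rot: [0.779, -0.627, 0.001, -0.0]
ft_force: [-0.1, -0.0, -0.4]
finger_gap: 0.0514
turn [-0.1 -0.1 -0.2] shift now-axes [-0.7  1.9 92.8] final-axes [-0.6  1.7 92.8] F [-0.1 -0.  -0.4] gap 51.4 t 28.68 q [ 0.46 -0.25]
```

```bash
python3 -m inch '[[[0,0,0],[-0.5,1.5,25],0.6],[[0,0,0],[0,0,25],0.6],[[0,0,0],[0,0,10],0.6],[[0,0,0],[0,0,0],0.6],[[0,0,0],[0,0,0],0.6]]';python3 go.py ti 0.0;python3 look.py j2 300 190
```

```text
clock: 29.3
ee_pos: [0.6019, 0.1225, 0.0606]
ee_rot: [0.781, -0.625, 0.003, -0.003]
ft_force: [0.3, 0.3, 0.1]
finger_gap: 0.0514
turn [-0.5 -0.1  0.2] shift now-axes [ 3.7  2.9 34.6] final-axes [ 3.7  2.6 34.6] F [0.3 0.3 0.1] gap 51.4 t 29.3 q [ 0.47 -0.25]
```

View pics/j2.png

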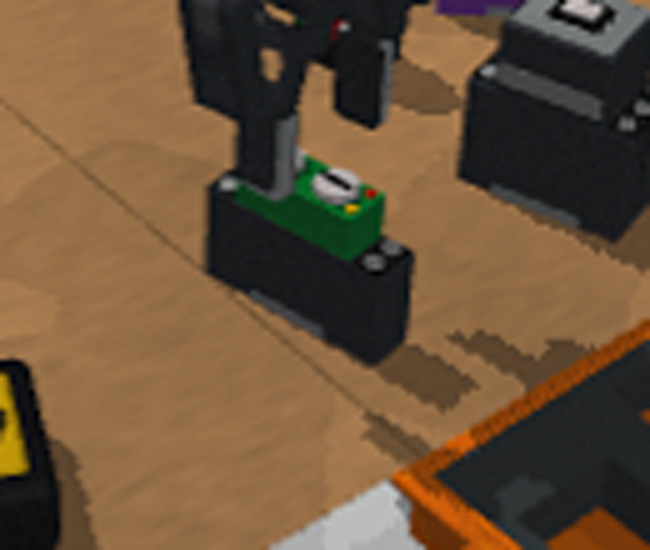

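```bash
python3 -m inch '[[[-0.5,0,0],[3,2.5,0],0.6],[[0,0,0],[0,0,0],0.6],[[0,0,0],[0,0,15],0.6],[[0,0,0],[0,0,13],0.6],[[0,0,0],[0,0,2],0.6]]';python3 go.py ti 0.0;python3 -m inch '[[[0,0,0],[0,0,0],0.6],[[0,0,0],[0,0,0],0.6],[[0,0,0],[0,0,0],0.1],[[0,0,0],[0,0,0],0.1],[[0,0,0],[0,0,0],0.1]]' 30;python3 -m inch '[[[0,0,0],[0,0,0],0.1],[[0,0,0],[0,0,0],0.1],[[0,0,0],[0,0,0],0.1],[[0,0,0],[0,0,0],0.1],[[0,0,0],[0,0,0],0.1]]';python3 go.py ti 0.0;python3 look.py j3 300 190
```

```text
clock: 29.98
ee_pos: [0.6006, 0.1187, 0.0299]
ee_rot: [0.781, -0.625, 0.001, -0.0]
ft_force: [-0.5, 0.8, 0.0]
finger_gap: 0.0508
turn [-0.1 -0.   0.1] shift now-axes [0.3 0.5 3.9] final-axes [0.3 0.5 3.9] F [-0.5  0.8  0. ] gap 50.8 t 29.98 q [ 0.46 -0.24]
clock: 30.6
ee_pos: [0.601, 0.1189, 0.0301]
ee_rot: [0.781, -0.625, 0.001, -0.001]
ft_force: [-0.4, -1.1, -0.5]
finger_gap: 0.0212
clock: 31.22
ee_pos: [0.6007, 0.1188, 0.0299]
ee_rot: [0.781, -0.625, 0.001, -0.0]
ft_force: [0.1, 0.3, -0.5]
finger_gap: 0.0208
turn [-0.1 -0.   0.1] shift now-axes [0.4 0.6 3.9] final-axes [0.4 0.6 3.9] F [ 0.1  0.3 -0.5] gap 20.8 t 31.23 q [ 0.46 -0.24]
```

View pics/j3.png

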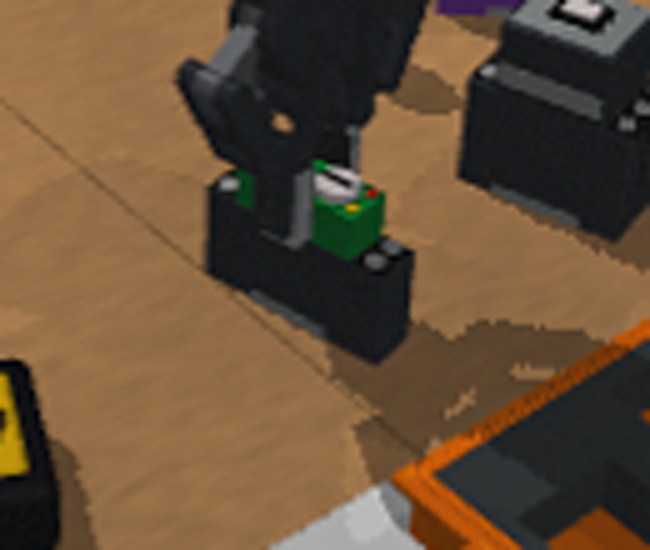

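Gripped at 20.8 mm, H = 0.0299. Lift, then carry to the orange narrow slot.

```bash
sed -i "s/'ti':.026/'ti':.0299/" go.py; python3 -m inch '[[[0,0,0],[0,0,-8],0.1],[[0,0,0],[0,0,-20],0.1],[[0,0,0],[0,0,-40],0.1],[[0,0,0],[0,0,-25],0.1],[[0,0,0],[0,0,0],0.1]]';python3 go.py ti-or-n 0.07
```

```text
clock: 31.9
ee_pos: [0.6005, 0.1187, 0.1268]
ee_rot: [0.781, -0.625, 0.001, -0.0]
ft_force: [-0.2, 0.9, -1.3]
finger_gap: 0.0214
turn [-0.1 -0.  11.5] shift now-axes [-183.5   14.1   26.7] final-axes [-177.    50.4   26.9] F [-0.2  0.9 -1.3] gap 21.4 t 31.9 q [ 0.46 -0.24]
```

```bash
python3 -m inch '[[[0,0,5.8],[0,0,0],0.1],[[0,0,5.7],[-30,8,0],0.1],[[0,0,0],[-55,15,0],0.1],[[0,0,0],[-55,15,0],0.1],[[0,0,0],[-20,6,0],0.1]]';python3 go.py ti-or-n 0.05
```

```text
clock: 32.52
ee_pos: [0.548, 0.2779, 0.1207]
ee_rot: [0.709, -0.705, -0.001, 0.004]
ft_force: [0.7, 0.7, -1.3]
finger_gap: 0.0213
turn [ 0.4 -0.2 -0.7] shift now-axes [-17.    0.9  40.7] final-axes [-16.8   0.9  40.8] F [ 0.7  0.7 -1.3] gap 21.3 t 32.52 q [ 0.73 -0.72]
```

```bash
python3 -m inch '[[[0.4,-0.2,-0.7],[-8,0,0],0.1],[[0,0,0],[0,0,0],0.1],[[0,0,0],[0,0,15],0.1],[[0,0,0],[0,0,12],0.1],[[0,0,0],[0,0,0],0.1]]';python3 go.py ti-or-n 0.005;python3 look.py j4 380 180
```

```text
clock: 33.15
ee_pos: [0.5471, 0.2824, 0.0889]
ee_rot: [0.713, -0.701, -0.0, 0.003]
ft_force: [-0.4, -0.9, -0.3]
finger_gap: 0.021
turn [ 0.2 -0.2 -0.2] shift now-axes [-12.6  -0.1  54. ] final-axes [-12.4   0.1  54. ] F [-0.4 -0.9 -0.3] gap 21.0 t 33.15 q [ 0.74 -0.72]
```

View pics/j4.png

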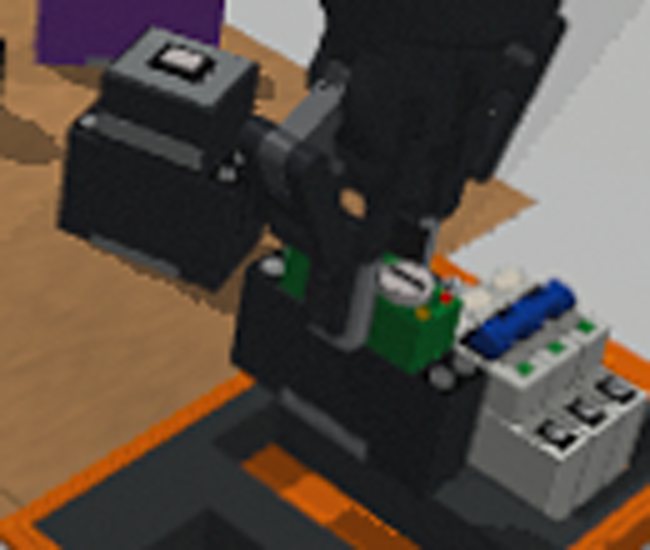

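```bash
python3 -m inch '[[[0,0,0],[-9,0,0],0.1],[[0,0,0],[-2,0,0],0.1],[[0,0,0],[0,0,0],0.1],[[0,0,0],[0,0,10],0.1],[[0,0,0],[0,0,0],0.1]]';python3 go.py ti-or-n 0.005
```

```text
clock: 33.83
ee_pos: [0.5478, 0.2949, 0.0799]
ee_rot: [0.713, -0.701, 0.0, 0.001]
ft_force: [0.4, -0.5, -0.6]
finger_gap: 0.0217
turn [ 0.1 -0.1 -0.1] shift now-axes [ 0.   1.1 45. ] final-axes [ 0.1  1.2 45. ] F [ 0.4 -0.5 -0.6] gap 21.7 t 33.83 q [ 0.75 -0.74]
```

```bash
python3 -m inch '[[[0,0,0],[0,1,0],0.1],[[0,0,0],[0,0,14],0.1],[[0,0,0],[0,0,12],0.1],[[0,0,0],[0,0,5],0.1],[[0,0,0],[0,0,0],0.1]]';python3 go.py ti-or-n 0.005;python3 look.py j5 380 180
```

```text
clock: 34.45
ee_pos: [0.5464, 0.2943, 0.0459]
ee_rot: [0.713, -0.701, 0.0, 0.002]
ft_force: [-0.6, 0.6, -1.3]
finger_gap: 0.0212
turn [ 0.1 -0.2 -0.2] shift now-axes [-0.5 -0.4 10.9] final-axes [-0.5 -0.4 11. ] F [-0.6  0.6 -1.3] gap 21.2 t 34.45 q [ 0.75 -0.74]
```

View pics/j5.png

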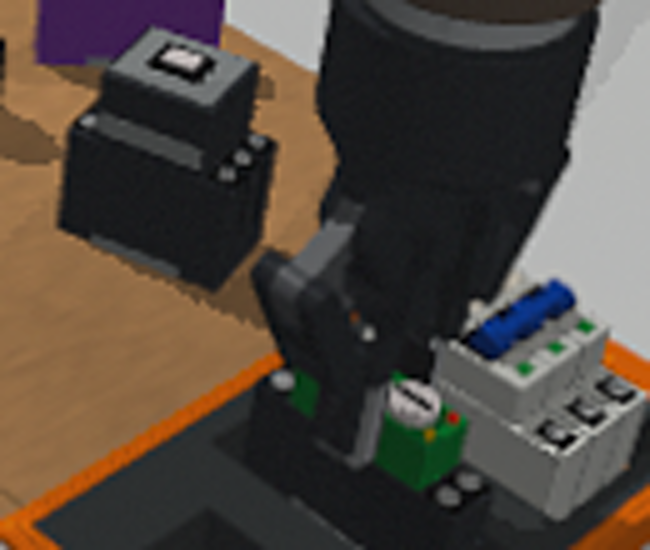

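```bash
python3 -m inch '[[[0,0,0],[0,0,5],0.1],[[0,0,0],[0,0,3],0.1],[[0,0,0],[0,0,2],0.1],[[0,0,0],[0,0,1],0.1],[[0,0,0],[0,0,1],0.1]]';python3 go.py ti-or-n 0.005
```

```text
clock: 35.12
ee_pos: [0.5471, 0.2948, 0.0349]
ee_rot: [0.713, -0.701, 0.0, 0.001]
ft_force: [-2.8, -0.7, 6.3]
finger_gap: 0.0211
turn [ 0.  -0.1 -0.1] shift now-axes [ 0.1  0.5 -0. ] final-axes [ 0.1  0.5 -0. ] F [-2.8 -0.7  6.3] gap 21.1 t 35.12 q [ 0.75 -0.74]
```

```bash
python3 -m inch '[[[0,0,0],[0,0,0],0.38],[[0,0,0],[0,0,0],0.38],[[0,0,0],[0,0,-10],0.38],[[0,0,0],[0,0,-50],0.38],[[0,0,0],[0,0,-50],0.38]]';python3 go.py co 0.1;python3 look.py j6 380 180
```

```text
clock: 35.75
ee_pos: [0.5457, 0.2937, 0.1447]
ee_rot: [0.713, -0.701, 0.0, 0.005]
ft_force: [0.8, -0.1, 0.1]
finger_gap: 0.0324
turn [  0.4  -0.3 -15.8] shift now-axes [167.2  84.7  10.4] final-axes [137.8 127.2   8.7] F [ 0.8 -0.1  0.1] gap 32.4 t 35.75 q [ 0.75 -0.74]
```

View pics/j6.png

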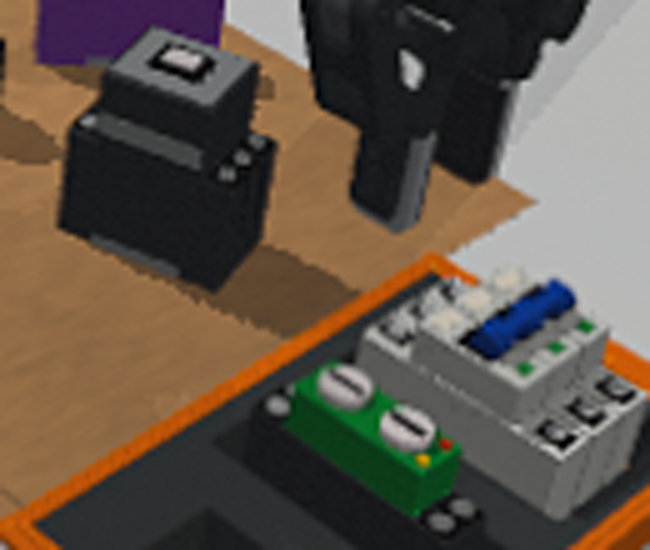

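The timer is down in the narrow slot at crop (365,440). The contactor is next.

```bash
python3 -m inch '[[[0,0,-8],[0,0,-12],0.8],[[0,0,-8],[0,0,0],0.8],[[0,0,0],[35,32,0],0.8],[[0,0,0],[45,42,0],0.8],[[0,0,0],[25,22,0],0.8]]';python3 go.py co 0.1
```

```text
clock: 36.42
ee_pos: [0.4907, 0.1668, 0.1699]
ee_rot: [0.808, -0.589, 0.004, -0.008]
ft_force: [0.6, 0.8, -0.6]
finger_gap: 0.0682
turn [-1.   0.2  1. ] shift now-axes [31.7 39.  33.1] final-axes [32.3 37.8 33.9] F [ 0.6  0.8 -0.6] gap 68.2 t 36.42 q [ 0.64 -0.33]
```

```bash
python3 -m inch '[[[0,0,0],[0,0,0],0.8],[[0,0,0],[0,0,0],0.8],[[0,0,0],[0,0,0],0.8],[[0,0,0],[0,0,0],0.8],[[0,0,0],[0,0,0],0.8]]';python3 go.py co 0.1
```

```text
clock: 37.05
ee_pos: [0.4917, 0.1677, 0.1716]
ee_rot: [0.808, -0.589, 0.005, -0.01]
ft_force: [-0.3, -0.3, -0.2]
finger_gap: 0.0684
turn [-1.2  0.2  1. ] shift now-axes [32.2 40.3 34.6] final-axes [32.8 39.  35.6] F [-0.3 -0.3 -0.2] gap 68.4 t 37.05 q [ 0.64 -0.34]
```

```bash
python3 -m inch '[[[-1.2,0,1],[27,34,0],0.8],[[0,0,0],[3,3,0],0.8],[[0,0,0],[0,0,10],0.8],[[0,0,0],[0,0,10],0.8],[[0,0,0],[0,0,0],0.8]]';python3 go.py co 0.0
```

```text
clock: 37.67
ee_pos: [0.4662, 0.1291, 0.1483]
ee_rot: [0.803, -0.595, -0.002, -0.001]
ft_force: [0.1, 0.0, 0.1]
finger_gap: 0.0682
turn [0.  0.2 0.1] shift now-axes [  3.6   3.4 112.3] final-axes [  3.2   3.5 112.3] F [0.1 0.  0.1] gap 68.2 t 37.67 q [ 0.6  -0.31]
```

```bash
python3 -m inch '[[[0,0,0],[2.5,3,0],0.8],[[0,0,0],[0,0,30],0.8],[[0,0,0],[0,0,25],0.8],[[0,0,0],[0,0,0],0.8],[[0,0,0],[0,0,0],0.8]]';python3 go.py co 0.0;python3 look.py k1 350 130;python3 look.py k2 210 200 top
```

```text
clock: 38.3
ee_pos: [0.466, 0.1272, 0.0938]
ee_rot: [0.804, -0.595, -0.0, -0.003]
ft_force: [0.5, 0.0, 0.5]
finger_gap: 0.0683
turn [-0.2  0.2  0.2] shift now-axes [ 1.7  3.  57.8] final-axes [ 1.5  2.7 57.8] F [0.5 0.  0.5] gap 68.3 t 38.3 q [ 0.6 -0.3]
```

View pics/k1.png

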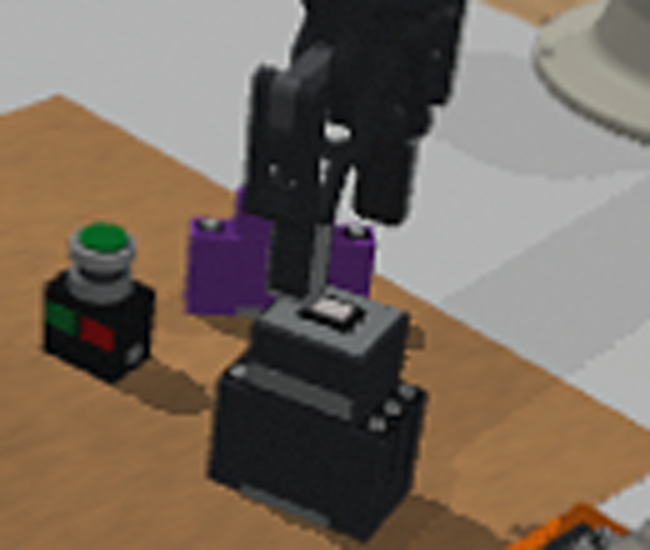

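View pics/k2.png

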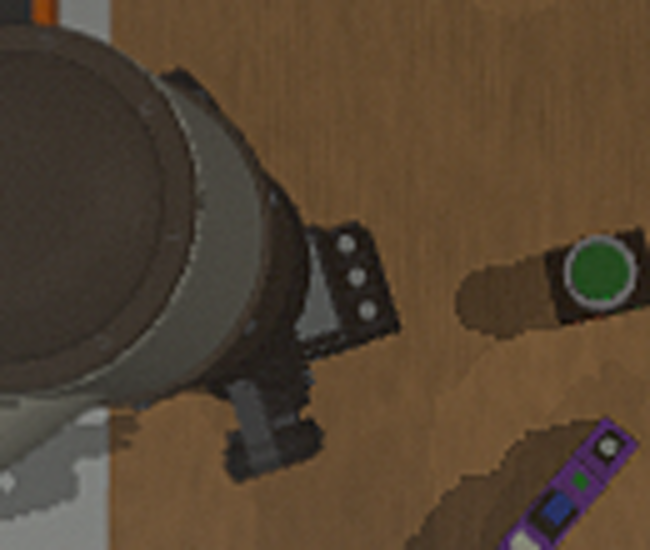

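```bash
python3 -m inch '[[[0,0,0],[1.3,2.5,0],0.8],[[0,0,0],[0,0,15],0.8],[[0,0,0],[0,0,12],0.8],[[0,0,0],[0,0,0],0.8],[[0,0,0],[0,0,0],0.8]]';python3 go.py co 0.0;python3 look.py k3 350 130
```

```text
clock: 39.02
ee_pos: [0.4654, 0.1261, 0.069]
ee_rot: [0.804, -0.595, 0.001, -0.006]
ft_force: [0.5, 0.3, 0.5]
finger_gap: 0.0684
turn [-0.6  0.3  0.2] shift now-axes [ 0.8  2.2 33. ] final-axes [ 0.6  1.9 33. ] F [0.5 0.3 0.5] gap 68.4 t 39.02 q [ 0.6 -0.3]
```

View pics/k3.png

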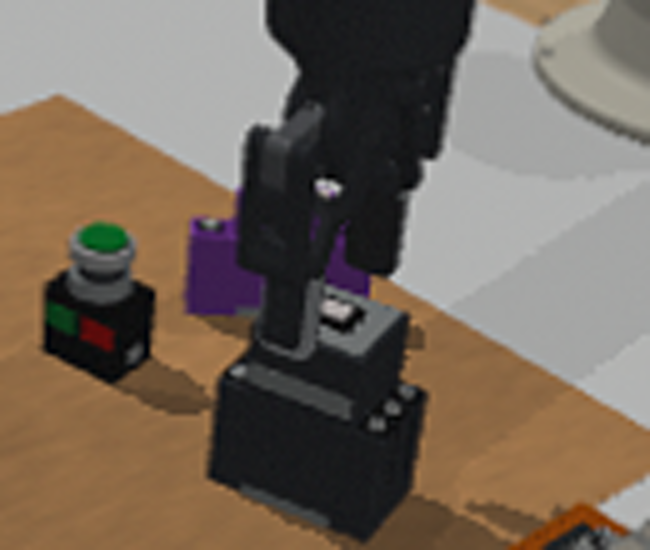

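```bash
python3 -m inch '[[[-0.6,0.3,0],[0.6,1.8,0],0.8],[[0,0,0],[0,0,0],0.8],[[0,0,0],[0,0,15],0.8],[[0,0,0],[0,0,12],0.8],[[0,0,0],[0,0,0],0.8]]' 50;python3 go.py co 0.0;python3 -m inch '[[[0,0,0],[0,0,2],0.8],[[0,0,0],[0,0,0],0.4],[[0,0,0],[0,0,0],0.4],[[0,0,0],[0,0,0],0.4],[[0,0,0],[0,0,0],0.4]]' 50;python3 go.py co 0.0;python3 look.py k4 350 130
```

```text
clock: 39.7
ee_pos: [0.4647, 0.1255, 0.0424]
ee_rot: [0.804, -0.594, 0.0, -0.001]
ft_force: [0.3, 0.1, 0.4]
finger_gap: 0.0681
turn [-0.1  0.   0.3] shift now-axes [0.2 1.1 6.4] final-axes [0.2 1.1 6.4] F [0.3 0.1 0.4] gap 68.1 t 39.7 q [ 0.6 -0.3]
clock: 40.33
ee_pos: [0.4651, 0.1257, 0.0411]
ee_rot: [0.804, -0.594, 0.001, -0.002]
ft_force: [-0.2, 0.0, -1.2]
finger_gap: 0.044
turn [-0.2  0.   0.3] shift now-axes [0.3 1.5 5.1] final-axes [0.3 1.5 5.1] F [-0.2  0.  -1.2] gap 44.0 t 40.33 q [ 0.6 -0.3]
```

View pics/k4.png

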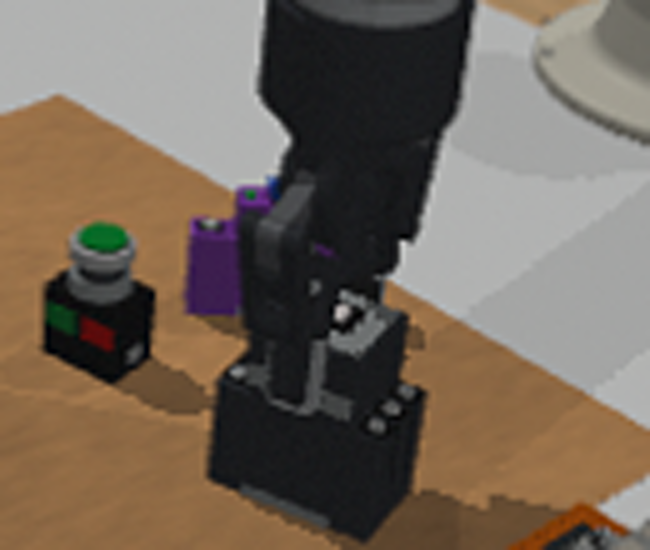

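```bash
sed -i "s/'co':.036/'co':.0411/" go.py; python3 -m inch '[[[0,0,0],[0,0,-8],0.4],[[0,0,0],[0,0,-20],0.4],[[0,0,0],[0,0,-40],0.4],[[0,0,0],[0,0,-30],0.4],[[0,0,0],[0,0,0],0.4]]';python3 go.py co-bl-w 0.1;python3 look.py k5 350 80
```

```text
clock: 41.0
ee_pos: [0.463, 0.1247, 0.1412]
ee_rot: [0.804, -0.595, -0.001, 0.0]
ft_force: [0.1, -0.2, -4.2]
finger_gap: 0.0444
turn [ 0.1  0.  25. ] shift now-axes [4.126e+02 1.587e+02 1.000e-01] final-axes [ 4.411e+02 -3.040e+01  1.000e-01] F [ 0.1 -0.2 -4.2] gap 44.4 t 41.0 q [ 0.6  -0.31]
```

View pics/k5.png

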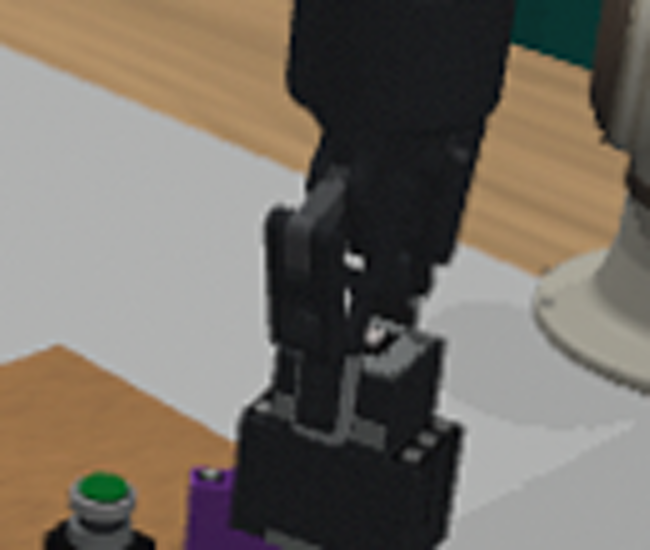

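```bash
python3 -m inch '[[[0,0,8.3],[0,0,-5],0.4],[[0,0,8.3],[0,0,0],0.4],[[0,0,8.3],[40,0,0],0.4],[[0,0,0],[55,-4,0],0.4],[[0,0,0],[55,-4,0],0.4]]';python3 go.py co-bl-w 0.1
```

```text
clock: 41.68
ee_pos: [0.4475, -0.0283, 0.1368]
ee_rot: [-0.653, 0.758, 0.004, -0.01]
ft_force: [0.5, 0.9, -3.6]
finger_gap: 0.0439
turn [ 1.1 -0.5 -0.5] shift now-axes [287.2 -26.8  -2.2] final-axes [287.4 -24.4  -4.3] F [ 0.5  0.9 -3.6] gap 43.9 t 41.67 q [ 0.3  -0.45]
```

```bash
python3 -m inch '[[[1.1,-0.5,-0.5],[55,-4,-5],0.4],[[0,0,0],[58,-5,0],0.4],[[0,0,0],[58,-5,0],0.4],[[0,0,0],[45,-4,0],0.4],[[0,0,0],[15,-2,0],0.4]]';python3 go.py co-bl-w 0.05
```

```text
clock: 42.3
ee_pos: [0.4267, -0.2677, 0.1328]
ee_rot: [-0.654, 0.756, 0.007, -0.005]
ft_force: [0.1, -0.3, -2.6]
finger_gap: 0.0441
turn [ 1.   0.1 -0.2] shift now-axes [ 47.4 -12.6  41.4] final-axes [ 47.4 -11.7  41.7] F [ 0.1 -0.3 -2.6] gap 44.1 t 42.3 q [-0.24  0.09]
```

```bash
python3 -m inch '[[[1,0,0],[38,-9,0],0.4],[[0,0,0],[6,-1,0],0.4],[[0,0,0],[0,0,12],0.4],[[0,0,0],[0,0,12],0.4],[[0,0,0],[0,0,0],0.4]]';python3 go.py co-bl-w 0.005;python3 look.py k6 225 80
```

```text
clock: 42.92
ee_pos: [0.4265, -0.3098, 0.1007]
ee_rot: [-0.654, 0.756, 0.007, -0.002]
ft_force: [-0.2, -0.5, -4.0]
finger_gap: 0.0441
turn [ 0.7  0.4 -0.2] shift now-axes [ 6.  -6.7 54.5] final-axes [ 5.7 -6.  54.6] F [-0.2 -0.5 -4. ] gap 44.1 t 42.92 q [-0.32  0.18]
```

View pics/k6.png

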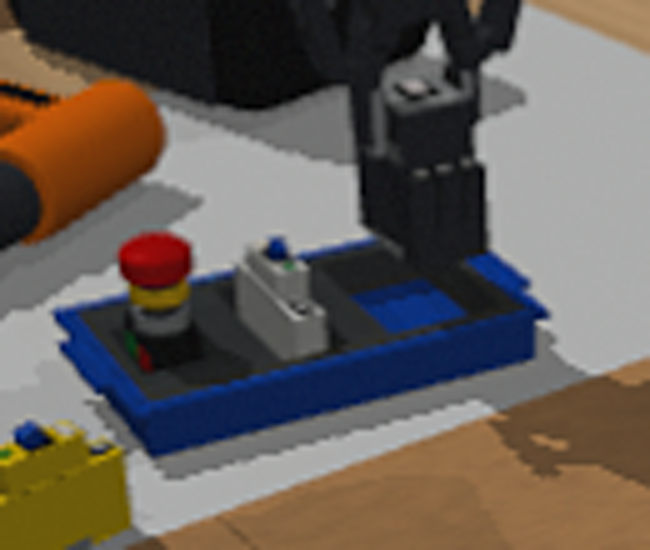

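```bash
python3 -m inch '[[[0.7,0.4,0],[5,-5,0],0.4],[[0,0,0],[0,0,0],0.4],[[0,0,0],[0,0,12],0.4],[[0,0,0],[0,0,7],0.4],[[0,0,0],[0,0,0],0.4]]';python3 go.py co-bl-w 0.005
```

```text
clock: 43.6
ee_pos: [0.4324, -0.3157, 0.0819]
ee_rot: [-0.655, 0.756, -0.002, 0.0]
ft_force: [0.5, -0.3, -3.5]
finger_gap: 0.0444
turn [-0.2 -0.1 -0.1] shift now-axes [ 0.6  0.8 35.8] final-axes [ 0.7  0.7 35.8] F [ 0.5 -0.3 -3.5] gap 44.4 t 43.6 q [-0.33  0.18]
```

```bash
python3 -m inch '[[[-0.2,0,0],[0.5,0.5,8],0.4],[[0,0,0],[0,0,10],0.4],[[0,0,0],[0,0,6],0.4],[[0,0,0],[0,0,2],0.4],[[0,0,0],[0,0,0],0.4]]';python3 go.py co-bl-w 0.005;python3 look.py k7 225 80
```

```text
clock: 44.22
ee_pos: [0.4318, -0.3164, 0.0538]
ee_rot: [-0.655, 0.756, -0.001, -0.001]
ft_force: [-0.3, 0.4, -3.7]
finger_gap: 0.0439
turn [ 0.  -0.1 -0.1] shift now-axes [-0.1  0.2  7.7] final-axes [-0.1  0.2  7.7] F [-0.3  0.4 -3.7] gap 43.9 t 44.23 q [-0.33  0.18]
```

View pics/k7.png

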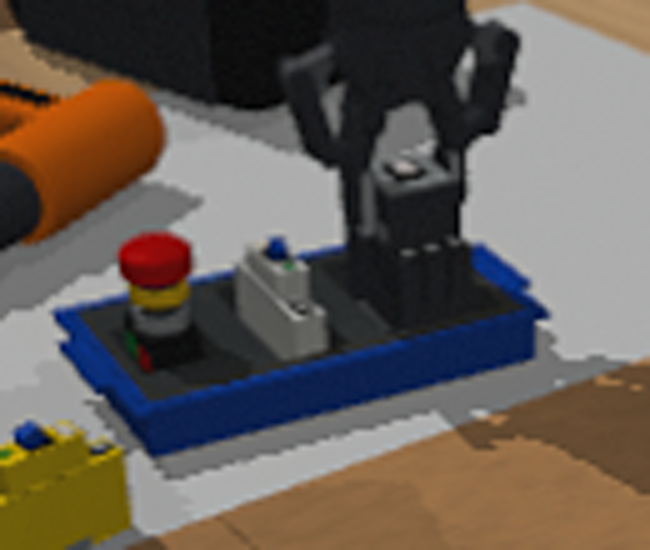

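```bash
python3 -m inch '[[[0,0,0],[0,0,3],0.4],[[0,0,0],[0,0,2],0.4],[[0,0,0],[0,0,1.5],0.4],[[0,0,0],[0,0,1],0.4],[[0,0,0],[0,0,0.7],0.4]]';python3 go.py co-bl-w 0.005
```

```text
clock: 44.9
ee_pos: [0.4325, -0.3167, 0.0461]
ee_rot: [-0.655, 0.755, -0.002, -0.001]
ft_force: [-0.4, 1.0, 0.7]
finger_gap: 0.0443
turn [-0.1 -0.2 -0.1] shift now-axes [-0.3  0.9  0. ] final-axes [-0.3  0.9  0. ] F [-0.4  1.   0.7] gap 44.3 t 44.9 q [-0.33  0.18]
```

Contact with the floor: fz rose from -3.7 to +0.7 at the expected height. Release, lift and back off.

```bash
python3 -m inch '[[[0,0,0],[0,0,0],0.75],[[0,0,0],[0,0,0],0.75],[[0,0,0],[0,0,-10],0.75],[[0,0,0],[0,0,-50],0.75],[[0,0,0],[0,0,-50],0.75]]'
python3 -m inch '[[[0,0,0],[30,30,-20],0.75],[[0,0,0],[30,55,0],0.75],[[0,0,0],[30,0,0],0.75],[[0,0,0],[30,0,0],0.75],[[0,0,0],[0,0,0],0.75]]'
python3 -m inch '[[[0,0,0],[50,0,0],0.75],[[0,0,0],[50,0,0],0.75],[[0,0,0],[30,0,0],0.75],[[0,0,0],[0,0,0],0.75],[[0,0,0],[0,0,0],0.75]]'
cat > fin.py <<'E'
from ov import *
P=dict(PO)
def at(t,o): x,y,a=PO[t]; return (x+o*np.cos(a),y+o*np.sin(a),a)
T={'co':at('bl',-.067),'b1':at('bl',.012),'st':at('bl',.079),'b3':at('or',-.067),'ti':at('or',.012)}
S=[]
G=(0,255,0);Y=(0,255,255)
for k,lx,ly,ze,zm,lm in(('b1',.018,.085,.044,.062,.045),('ti',.022,.085,.044,.064,.055),('b3',.054,.085,.044,.062,.045),('co',.045,.075,.052,.085,.05)):
    S+=[(rect(*T[k],lx,ly,ze+.005),Y),(rect(*T[k],lx,lm,zm+.005),G)]
x,y,a=T['st'];S+=[([[x+.02*np.cos(q),y+.02*np.sin(q),.085] for q in np.arange(0,6.28,.2)],G)]
for k in('or','bl'):
    for ox,lx,ly in((-.067,.07,.101),(.012,.04,.101),(.079,.046,.058)): S+=[(rect(*PO[k],lx,ly,.031,ox),(255,255,0))]
c=cam("top");crop(c,145,160,235,300,4,"fo.png",S);crop(c,440,170,530,305,4,"fb.png",S)
a=[cv2.imread(f"pics/f{k}.png") for k in 'ob']; a=[cv2.copyMakeBorder(i,0,560-i.shape[0],0,10,0) for i in a]
cv2.imwrite("pics/ft.png",np.hstack(a)); cv2.imwrite("pics/topF.png",c["color"][:,:,::-1])
c=cam("scene");crop(c,205,120,535,350,2.4,"fs.png",S)
E
python3 fin.py
```

```text
clock: 45.52
ee_pos: [0.4316, -0.3163, 0.1581]
ee_rot: [-0.656, 0.755, 0.0, -0.002]
ft_force: [1.5, -1.4, -0.4]
finger_gap: 0.0644
clock: 46.15
ee_pos: [0.3314, -0.4279, 0.1909]
ee_rot: [-0.657, 0.754, -0.01, 0.001]
ft_force: [0.1, 0.4, -0.2]
finger_gap: 0.0642
clock: 46.78
ee_pos: [0.3148, -0.5568, 0.1954]
ee_rot: [-0.658, 0.753, -0.011, 0.001]
ft_force: [0.3, 0.6, 0.1]
finger_gap: 0.0641
```

View pics/ft.png

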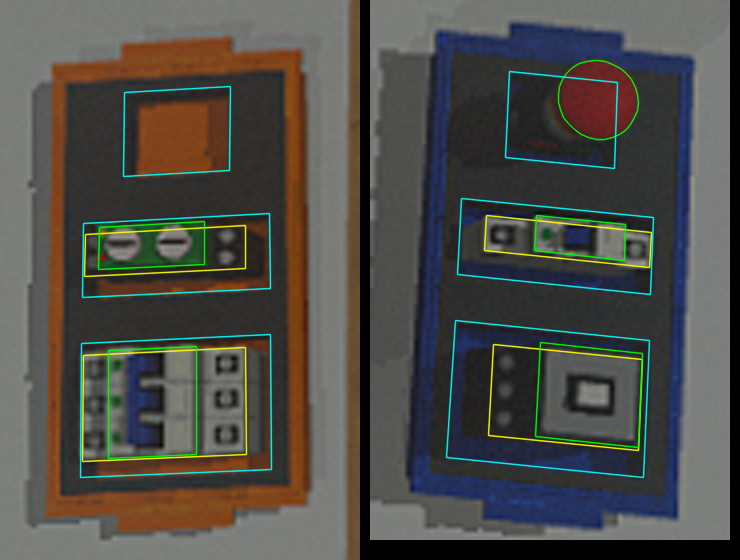

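View pics/fs.png

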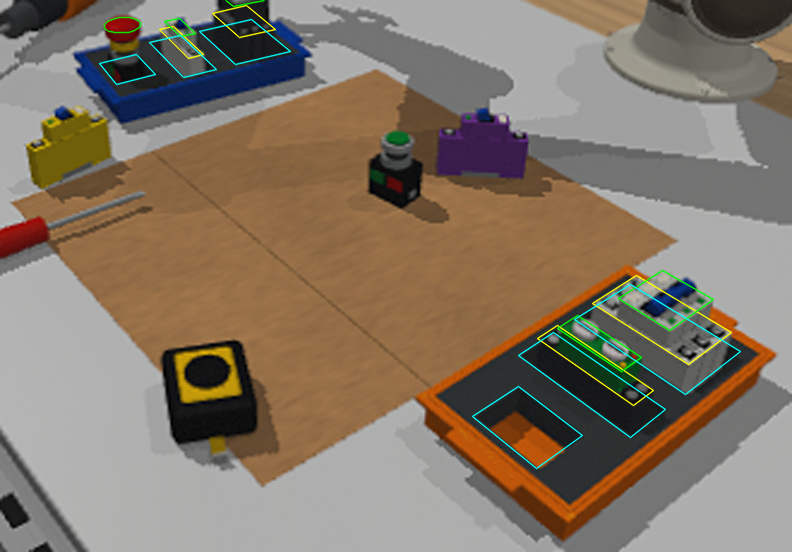

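View pics/topF.png

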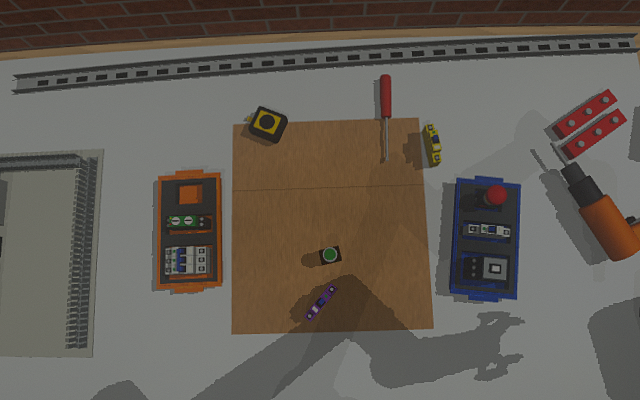

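All five parts match the target outlines to within about 2 mm in the top view. The bystanders are unmoved: green button (330,255), tape (268,122), screwdriver (386,115). I'm handing in.

```bash
python3 -c "
from rig import ctrl
print(ctrl.state()['ft_force'],ctrl.state()['clock']); ctrl.finish_job()"
```

```text
[-0.43263518 -0.17595235  0.03763568] 46.875
the job is handed in; nothing more can be done
```

Both kits are made up and handed in at 46.9 s. The contactor, single-pole breaker and stop button are in the blue tray; the three-pole breaker and timer are in the orange tray. Each part was lowered until the wrist force showed it had reached the floor, and only then released.

**Last checks:** the top view put every part within about 2 mm of its pocket centre, upright and on the floor. The green button, tape measure, screwdriver and both look-alikes showed no visible shift. The gripper was clear with about 0 N on the wrist.

**One disagreement:** the reported TCP height plus `ctrl.tip_reach` put the fingertips 30–40 mm lower than both cameras showed. I therefore set the gripping heights from the pictures. The floor contacts came at the heights this predicted.

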